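# Gauge a slide carrier, then hold it in the jig corner

## Robot

A 6-joint arm with a two-finger parallel gripper is mounted at the origin on the work surface. World frame = base frame: x ahead of the robot, y to its left, z up, the work surface at z = 0. Lengths are in m, angles in degrees, forces in N, time in s.
With the tool pointing down it reaches from about 0.4 to 0.825 m from the base axis. Payload 7 kg.
Tool frame: the origin (TCP) lies midway between the tips of the shut fingers; the grasp point (between the pads) lies r.tcp_to_grasp behind it (r.tcp_to_grasp is the distance from the TCP to the grasp point, in m); x points along the fingers, y is the direction in which the jaws open and shut, and the axes are right-handed (so a half turn about x gives the same grasp; the last joint's range is limited). The gripper opens to 88 mm and grips with 3 to 60 N. Pads are 19 mm wide; open, the fingers measure 130 mm over their backs; the gripper's body (78 mm by 193 mm) begins 47 mm behind the grasp point.
Start: joints at [-53.279, 20.546, 0.682, 0, -70.136, -16.507], TCP at [0.233, -0.633, 0.194] pointing down, gripper open.
Joint ranges: [-176.03, 176.03], [-82.01, 121.73], [-58.28, 71.71], [-173.87, 95.51], [-174.79, -0.11], [-173.66, 173.66]. Speed limits (degrees/s): [136.94, 136.94, 172.46, 180, 180, 180].

## Interface

Orientations are given as [roll, pitch, yaw] about the fixed x, y, z axes, in that order (R = Rz(yaw) Ry(pitch) Rx(roll)).
In Python, from plant import r gives the robot as it stands.
- The arm moves only by the tool carry_out, never from a script. Its argument "moves" is a list of rows, each a list of 7 numbers: the shift along the world's x, y, z in mm, then the turn, a rotation vector about the world's x, y, z in rad, then the opening in per cent of the stroke, from 0 (shut) to 100 (fully open). In form: [[x, y, z, wx, wy, wz, claw], ...]. A call has 1 to 5 rows; each row is the pose to reach, as a shift and turn from the pose commanded when the call began; what a row does not reach only later rows make up. A row lasts 1/10 s, in which the tool goes at most 50 mm and 8.59 degrees, less where a joint would pass 70% of its speed; a pose out of reach is approached as far as the arm can. A call with a gripper value outside its range is refused whole. The fingers move at their own pace and stop on an object; "squeeze" is the grip in N (left out, the last holds). Time passes only in rows, so rows that repeat a pose let the fingers close. It gives the time, the measured TCP pose, the force and the opening at its end, in the units of the state.
- r.get_state(): the state, without advancing time (a new reading comes with each control period).
- r.capture(name): name is "side" or "top" or "wrist"; returns the picture (400x640x3 uint8, blue, green, red); there is no depth.
- r.camera_params(name): a dict with "K" (3x3 intrinsics, pixels), "rvec" (rotation vector, rad) and "tvec" (3), from world to camera coordinates, as OpenCV has them. Camera axes: x right, y down, z forward; pixel columns grow to the right and rows downward; lengths in m; the calibration is good to about 2 mm. A picture is of the moment at which its call begins: read the wrist's pose just before it. camera_params takes no time and is no camera call; for the wrist camera it gives the pose at the moment of the call.
- r.close_job(): hands the job in, once; it reports no verdict.
The state is a dict: "time_s": time; "joints": joint angles; "qd": joint speeds; "joint_torque": joint torques, N m; "tcp_pos": TCP position; "eef_rot": TCP orientation; "contact_force": force on the tool from outside, world axes, zero at the start; "moment": the same for the moment, N m; "gripper_width": finger opening in m.
Only numpy, scipy, OpenCV 4.12 (cv2) and the standard library are available. Lean on these libraries where they do the work, as an engineer would, in place of code of your own. Each camera call takes 0.05 s, during which the arm holds its last target. There are 200 camera calls.

## Task

Take the slide carrier with the wider bore and slide it fully home onto the gauge pin to check that it fits, then lift it off and lay it flat on the jig, snug in the corner of fence and brass stop block with its orange pad facing away from the fence. Finish while holding it there: with the fingers push firmly and diagonally, forward and down, on the orange pad so that the carrier is pressed against the fence and the jig's bed together, and do not let go at the end. Do not shift the teal bulb or the white slide box.

Things in the scene. Friction and masses are not known exactly. Their poses are not given: they have to be found in the camera images.
- carrier_wide: The carrier to use: light blue plastic block, 80 (x) by 44 (y) by 40 mm high, 160 g or so, that has a vertical through bore of 16 mm. Origin at the centre of its underside, z up. The bore's axis is at x = +22 mm, y = 0; the +x end is square, the -x end slopes and carries the orange pad. It can be gripped across its 44 mm width. The pin passes its bore with 2 mm to spare all round.
- carrier_wide_bore (a point): Centre of the lower mouth of the wide carrier's bore, on its underside.
- pad: Hard orange pad, 36 mm wide and 28 mm along the slope, fixed on the sloping end of carrier_wide; origin and axes are those of carrier_wide.
- pad_face (a point): Centre of the pad's outer face, at x = -34, z = 26 mm in the carrier's frame. Axes as the carrier's. The face is 29 degrees from vertical: its outward normal is (-0.87, 0, 0.49) in the carrier's frame. To press, push along (0.87, 0, -0.49): forward and down.
- carrier_narrow: The other carrier, alike (same sizes, also with an orange pad), but with a bore of only 9 mm, which the pin does not pass. Not needed. Origin and axes as for carrier_wide.
- gauge: Fixed gauge: dark disc 84 mm across and 8 mm thick with a steel pin, 12 mm in diameter, standing at its centre; the pin's top is 40 mm above the table, its last 8 mm taper to 6 mm. Origin at the centre of the disc's underside.
- pin_foot (a point): Foot of the pin, on the disc's top, 8 mm above the table. The carrier is home when its underside lies on the disc.
- jig: Fixed jig, 186 by 200 mm: low bed with a fence along its far (+x) side and a stop block. Origin on the table at z = 0; x points square to the fence (into it), y along the fence towards the stop.
- bed: The jig's flat, slippery aluminium bed (friction about 0.25), 8 mm thick, top 8 mm above the table; it spans x -90 to +50 (fence face) and y -100 to +100 mm in the jig's frame. Origin and axes as the jig's.
- fence: Dark steel fence on the bed: face towards the robot at x = +50 mm in the jig's frame, 14 mm thick, y -100 to +100 mm, top 36 mm above the table. Origin and axes as the jig's.
- stop: Brass stop block against the fence: x +28 to +50, y +40 to +62 mm in the jig's frame, top 32 mm above the table. The carrier's +y side goes against its face at y = +40. Origin and axes as the jig's.
- corner (a point): Point on the bed where the fence face meets the stop face (x +50, y +40, z 8 mm in the jig's frame), axes as the jig's. A seated carrier has its origin at x = -40, y = -22, z = 0 mm from it, with its axes along the jig's.
- bulb: Teal bulb-shaped bottle with a narrow neck, 76 mm across, 95 mm high, loose; leave it. Origin at its foot.
- slide_box: White slide box, 89 by 99 by 32 mm, loose; leave it. Origin under its centre.
Not all that is in view belongs to the job. What is shaped like the carrier_wide but green or pink is not meant.

How it is judged:
By the outcome, as a careful person would: the job done as asked, in the order asked, and still so for the second after the job is handed in, while the arm keeps its last pose, push and grip.
It also fails if it takes over 64 s, if anything falls off the work surface, if the arm or the gripper's body presses on something with over 40 N, if the wrist force passes 120 N, or if a joint passes its speed limit or range.

## Working session

There is one attempt and no reset: what is moved stays moved. The work goes in short steps, Python scripts to look and compute and a tool call to move; the robot and the scene stay as the last step left them, time stands still between calls to the robot, and variables do not carry over. Pictures are saved under pics/ and viewed, about 8 in all and at most 12, crops included, and the job is handed in when it is done.

Besides the shell and the picture viewer there is one more tool, called after "Request:" as name([rows], argument=value, ...), one row to a line, values as JSON. carry_out: Moves the arm, as the interface text tells. Its arguments: {"type":"object","properties":{"moves":{"type":"array"},"squeeze":{"type":"number"}},"required":["moves"]}

```bash
mkdir -p pics; ls
cat > h.py <<'E'
import numpy as np, cv2
from plant import r
def cam(n):
    p=r.camera_params(n); return np.array(p["K"],float),cv2.Rodrigues(np.array(p["rvec"],float))[0],np.array(p["tvec"],float).reshape(3)
def ray(c,px):
    K,R,t=c; d=R.T@np.linalg.solve(K,[px[0],px[1],1.]); return -R.T@t,d
def onz(c,px,z):
    o,d=ray(c,px); return o+d*(z-o[2])/d[2]
def proj(c,P):
    K,R,t=c; q=K@(R@np.array(P,float)+t); return q[:2]/q[2]
E
python3 - <<'E'
from h import *
for n in("top","side","wrist"):
    c=cam(n); print(n,(-c[1].T@c[2]).round(3),c[1][2].round(2)); cv2.imwrite(f"pics/{n}0.png",r.capture(n))
print(r.get_state(),r.tcp_to_grasp)
E
```

```text
pics
top [ 0.326 -0.02   1.175] [ 0.21 -0.   -0.98]
side [0.355 0.585 0.525] [ 0.25 -0.74 -0.62]
wrist [ 0.168 -0.657  0.385] [ 0.24  0.09 -0.97]
{'time_s': 0.15, 'joints': array([-5.32796828e+01,  2.05832102e+01,  6.46171698e-01, -1.31071850e-02,
       -7.01357211e+01, -1.65083809e+01]), 'qd': array([ 0.0440238 , -0.17902834,  0.23674022,  0.06393751,  0.01012996,
       -0.01198975]), 'joint_torque': array([-2.18911873e-04, -5.83274674e+01,  2.93296748e+01,  7.00116545e+00,
        8.89286748e-03, -1.11154384e-04]), 'tcp_pos': array([ 0.23304811, -0.63306346,  0.19353179]), 'eef_rot': array([ 96.89674404,  89.92620398, 117.10421877]), 'contact_force': array([-0.28828015,  0.39286593, -0.47306854]), 'moment': array([-0.00325437, -0.02070194, -0.02813753]), 'gripper_width': 0.08740573701094963} 0.0188
```

View pics/top0.png

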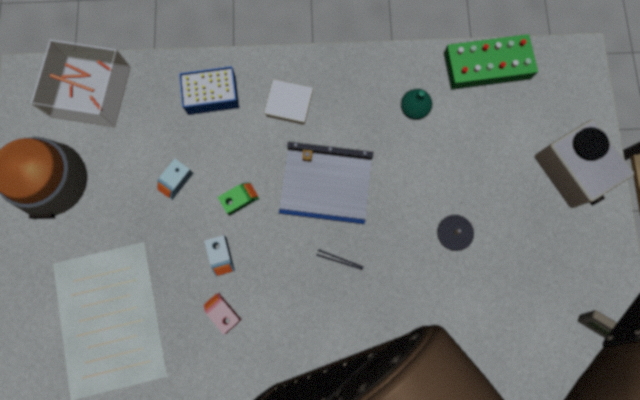

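View pics/side0.png

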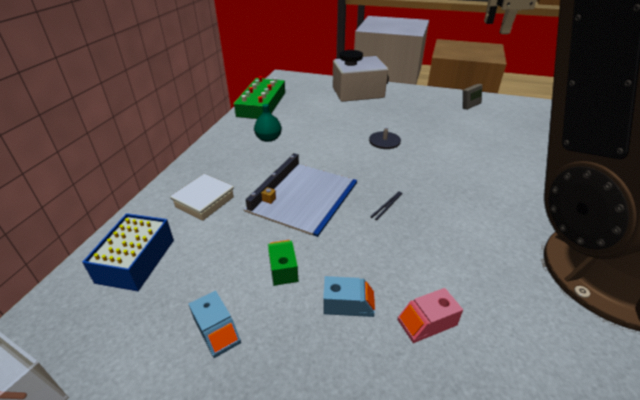

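Top view: the light-blue candidates are A at (174,178) and B at (218,254); the green (238,198) and pink (222,313) ones are not meant. The jig is around (325,185), with the brass stop at (307,155). The gauge is at (456,232), the bulb at (416,103) and the slide box at (289,101). B's bore looks wider, so I'll check that by crop and measurement.

Run:
```python
from h import *
t=cv2.imread("pics/top0.png"); s=cv2.imread("pics/side0.png")
a=cv2.resize(t[145:290,140:250],None,fx=4,fy=4,interpolation=cv2.INTER_CUBIC)[:,:]
b=cv2.resize(s[265:355,185:385],(400,180),interpolation=cv2.INTER_CUBIC)
im=np.zeros((580,800,3),np.uint8); im[:,:440]=a; 
b1=cv2.resize(s[285:355,185:245],(360,290),interpolation=cv2.INTER_CUBIC);b2=cv2.resize(s[265:325,315:380],(360,290),interpolation=cv2.INTER_CUBIC)
im[:290,440:]=b1;im[290:,440:]=b2; cv2.imwrite("pics/crop.png",im)
ct=cam("top")
print("jig fence/bed corners approx:",[onz(ct,p,z).round(3) for p,z in [((289,143),.036),((373,152),.036),((279,213),.008),((366,221),.008)]])
hsv=cv2.cvtColor(t,cv2.COLOR_BGR2HSV)
# gauge disc
m=((hsv[...,2]<90)).astype(np.uint8); m2=np.zeros_like(m); m2[205:260,430:480]=m[205:260,430:480]
c=max(cv2.findContours(m2,0,1)[0],key=cv2.contourArea); e=cv2.fitEllipse(c); print("gauge",e,onz(ct,e[0],.008),e[1][0]/ct[0][0,0]*1.17)
# carrier blue
bl=((hsv[...,0]>90)&(hsv[...,0]<115)&(hsv[...,1]>50)&(hsv[...,2]>120)).astype(np.uint8)
orr=((hsv[...,0]<15)&(hsv[...,1]>150)).astype(np.uint8)
for (x,y) in((174,178),(218,254)):
    w=np.s_[y-28:y+28,x-28:x+28]
    for n,mm in(("blue",bl),("or",orr)):
        q=np.zeros_like(mm);q[w]=mm[w]; c=max(cv2.findContours(q,0,1)[0],key=cv2.contourArea); M=cv2.moments(c); p=(M['m10']/M['m00'],M['m01']/M['m00'])
        print(n,p,cv2.contourArea(c),cv2.minAreaRect(c),onz(ct,p,.04 if n=="blue" else .026).round(4))
```

```text
jig fence/bed corners approx: [array([0.682, 0.038, 0.036]), array([ 0.653, -0.154,  0.036]), array([0.523, 0.067, 0.008]), array([ 0.498, -0.132,  0.008])]
gauge ((455.0148620605469, 232.47891235351562), (34.757476806640625, 36.07219314575195), 118.73029327392578) [ 0.46389405 -0.33294727  0.008     ] 0.07911732980580156
blue (165.59375, 183.08333333333334) 48.0 ((166.0067138671875, 183.2047119140625), (17.44964027404785, 3.9323134422302246), 34.99202346801758) [0.5959 0.3203 0.04  ]
or (163.4298245614035, 189.640350877193) 57.0 ((163.3800048828125, 189.66001892089844), (14.200000762939453, 5.0), 36.869895935058594) [0.584 0.329 0.026]
blue (220.1169590643275, 263.19883040935673) 28.5 ((220.05404663085938, 263.1756896972656), (2.573251485824585, 18.96854019165039), 72.89727020263672) [0.4111 0.1957 0.04  ]
or (222.53012048192772, 269.43373493975906) 83.0 ((222.4862518310547, 269.4541320800781), (6.704784870147705, 15.229437828063965), 73.3007583618164) [0.3983 0.1929 0.026 ]
```

View pics/crop.png

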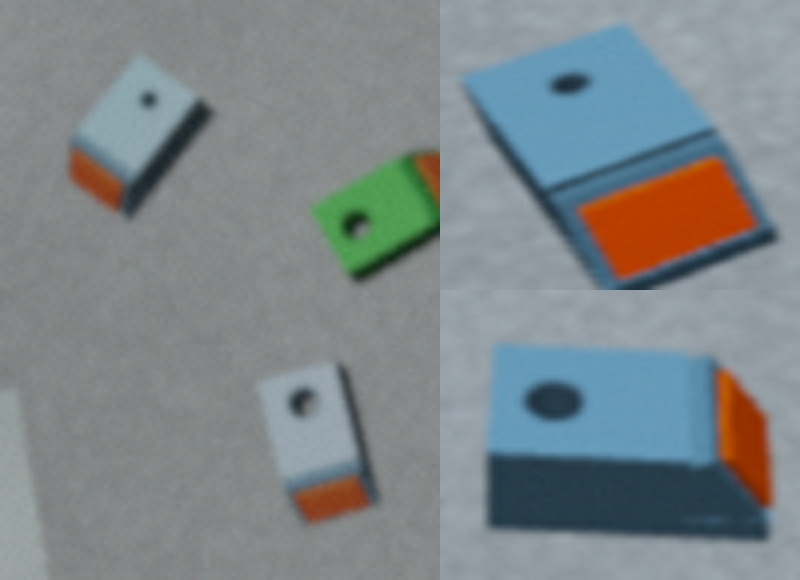

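The crop shows that B's bore, at top pixel (216,246), is clearly wider than A's at (177,170). The side view agrees, so B is carrier_wide. Next I'll work out its pose and the approach.

```bash
cat >> h.py <<'E'
from scipy.spatial.transform import Rotation as Ro
def tool():
    s=r.get_state(); return np.array(s["tcp_pos"]),Ro.from_euler("xyz",s["eef_rot"],degrees=True).as_matrix(),s
E
python3 - <<'E'
from h import *
ct=cam("top")
f=lambda u,v:(140+u/4-.375,145+v/4-.375)
b=onz(ct,f(304,403),.040); pad=onz(ct,(222.5,269.4),.026)
F1,F2=onz(ct,f(258,382),.04),onz(ct,f(340,362),.04); R1,R2=onz(ct,f(287,482),.04),onz(ct,f(363,462),.04)
print("bore",b,"pad",pad,"dist",np.hypot(*(b-pad)[:2]),"yaw",np.degrees(np.arctan2((b-pad)[1],(b-pad)[0])))
print("F",F1,F2,np.linalg.norm(F1-F2),"perp yaw",np.degrees(np.arctan2(*(F1-F2)[[1,0]]))-90, "side yaw",np.degrees(np.arctan2(*(F1-R1)[[1,0]])),np.degrees(np.arctan2(*(F2-R2)[[1,0]])))
p,R,s=tool(); print(p,"\n",R.round(3)); c=cam("wrist")
print("wrist cam in tool", R.T@(-c[1].T@c[2]-p), "fwd",(R.T@c[1][2]).round(3), c[0])
E
```

```text
bore [0.45056054 0.20580018 0.04      ] pad [0.39837461 0.1930086  0.026     ] dist 0.053730777953882036 yaw 13.772551331831218
F [0.46309364 0.23134843 0.04      ] [0.47257432 0.1859783  0.04      ] 0.04635010357798836 perp yaw 11.802858196308776 side yaw 16.582560087713528 12.96039499383222
[ 0.23304811 -0.63306346  0.19353179] 
 [[-0.001 -0.345  0.938]
 [ 0.001  0.938  0.345]
 [-1.     0.001 -0.   ]]
wrist cam in tool [-0.19134794  0.0003587  -0.06944926] fwd [ 0.965 -0.001  0.261] [[281.21148412   0.         319.06187447]
 [  0.         281.21148412 198.84973084]
 [  0.           0.           1.        ]]
```

Request:
carry_out([
  [25,43,0,0,0,0,100],
  [51,85,0,0,0,0,100],
  [76,128,0,0,0,0,100],
  [102,170,0,0,0,0,100],
  [127,213,0,0,0,0,100],
])

```text
time_s: 0.65
tcp_pos: [0.3608, -0.4187, 0.1941]
eef_rot: [99.1, 90.0, 119.3]
contact_force: [1.4, 0.4, -0.4]
gripper_width: 0.0878
```

Request:
carry_out([
  [20,45,0,0,0,0,100],
  [40,90,0,0,0,0,100],
  [60,135,0,0,0,0,100],
  [80,180,0,0,0,0,100],
  [100,225,0,0,0,0,100],
])

```text
time_s: 1.15
tcp_pos: [0.4605, -0.1934, 0.1944]
eef_rot: [-16.7, 90.0, 3.5]
contact_force: [0.9, 0.3, -0.5]
gripper_width: 0.0874
```

Request:
carry_out([
  [2,48,0,0,0,0,100],
  [4,96,0,0,0,0,100],
  [6,144,0,0,0,0,100],
  [8,192,0,0,0,0,100],
  [10,240,0,0,0,-0.05,100],
])

```text
time_s: 1.65
tcp_pos: [0.4698, 0.0465, 0.1945]
eef_rot: [14.4, 90.0, 31.7]
contact_force: [1.3, -0.3, -0.2]
gripper_width: 0.0877
```

Request:
carry_out([
  [-12,46,0,0,0,-0.03,100],
  [-25,92,0,0,0,-0.065,100],
  [-38,140,0,0,0,-0.065,100],
  [-41,155,0,0,0,-0.065,100],
  [-41,155,0,0,0,-0.065,100],
])

```text
time_s: 2.15
tcp_pos: [0.4286, 0.2016, 0.1941]
eef_rot: [-177.9, 90.0, -164.1]
contact_force: [-0.1, -1.0, 0.2]
gripper_width: 0.0872
```

Run:
```python
from h import *
p,R,s=tool(); c=cam("wrist"); im=r.capture("wrist"); cv2.imwrite("pics/w1.png",im)
print(s["time_s"],p,s["joints"].round(1),s["contact_force"].round(1),"\n",R.round(3))
np.savez("w1.npz",K=c[0],R=c[1],t=c[2])
print(proj(c,[.4506,.2058,.04]),proj(c,p))
```

```text
2.15 [0.42860405 0.20159762 0.19409838] [  49.1    1.2  -23.7   -0.   -65.  -125.2] [-0.1 -1.   0.2] 
 [[-0.    -0.239  0.971]
 [-0.     0.971  0.239]
 [-1.    -0.    -0.   ]]
[318.0969773  197.76738759] [318.787316   222.68550477]
```

View pics/w1.png

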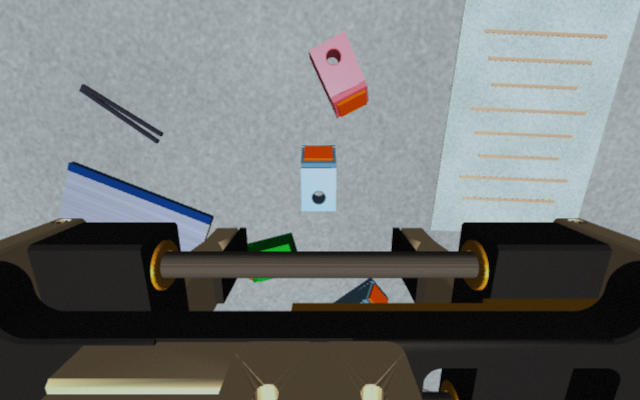

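Wrist view: the carrier is upright in the image, with its bore at (318,198) against a predicted (318.1,197.8). Its yaw matches the tool. I'll refine the bore and the edges numerically.

Run:
```python
from h import *
d=np.load("w1.npz"); c=(d["K"],d["R"],d["t"]); im=cv2.imread("pics/w1.png"); 
g=cv2.cvtColor(im,6)[165:212,295:342]
top=(g>150).astype(np.uint8); cs,h=cv2.findContours(top,cv2.RETR_CCOMP,1)
o=max(cs,key=cv2.contourArea); rr=cv2.minAreaRect(o); print("rect",rr)
box=cv2.boxPoints(rr)+[295,165]; print(np.array([onz(c,q,.04) for q in box]).round(4))
for k,x in enumerate(cs):
    if h[0][k][3]>=0 and cv2.contourArea(x)>20:
        (u,v),R=cv2.minEnclosingCircle(x); print("bore px",u+295,v+165,R,onz(c,(u+295,v+165),.04))
```

```text
rect ((23.0, 23.0), (46.0, 46.0), 90.0)
[[0.4168 0.1682 0.04  ]
 [0.4033 0.2233 0.04  ]
 [0.4607 0.2386 0.04  ]
 [0.4748 0.1811 0.04  ]]
bore px 318.3931293487549 197.10305404663086 7.686529636383057 [0.44966205 0.20595806 0.04      ]
```

Request:
carry_out([
  [0,-1,-48,0,0,0,100],
  [0,-1,-96,0,0,0,100],
  [0,-1,-140,0,0,0,100],
  [0,-1,-170,0,0,0,100],
  [0,-1,-188,0,0,0,100],
])

```text
time_s: 2.7
tcp_pos: [0.4283, 0.1959, 0.0038]
eef_rot: [-148.2, 89.8, -134.7]
contact_force: [0.8, 0.0, 0.7]
gripper_width: 0.0878
```

Request:
carry_out([
  [0,0,0,0,0,0,100],
  [0,0,0,0,0,0,30],
  [0,0,0,0,0,0,30],
  [0,0,0,0,0,0,30],
  [0,0,0,0,0,0,30],
], squeeze=25)

```text
time_s: 3.2
tcp_pos: [0.4297, 0.199, 0.0072]
eef_rot: [34.5, 89.9, 48.1]
contact_force: [-0.5, -0.1, -0.5]
gripper_width: 0.0611
```

Request:
carry_out([
  [0,0,0,0,0,0,30],
  [0,0,0,0,0,0,30],
  [0,0,0,0,0,0,30],
  [0,0,0,0,0,0,30],
  [0,0,0,0,0,0,30],
])

```text
time_s: 3.7
tcp_pos: [0.4295, 0.199, 0.0066]
eef_rot: [31.2, 90.0, 44.8]
contact_force: [-0.3, 1.5, 6.4]
gripper_width: 0.042
```

Request:
carry_out([
  [0,0,10,0,0,0,30],
  [0,0,40,0,0,0,30],
  [0,0,70,0,0,0,30],
  [0,0,110,0,0,0,30],
  [0,0,110,0,0,0,30],
])

```text
time_s: 4.2
tcp_pos: [0.4316, 0.2004, 0.1215]
eef_rot: [25.2, 89.5, 38.8]
contact_force: [1.1, 0.3, -2.2]
gripper_width: 0.0422
```

Run:
```python
from h import *
p,R,s=tool(); c=cam("wrist"); w=r.capture("wrist"); cs=cam("side"); sd=r.capture("side"); t=r.capture("top")
cv2.imwrite("pics/w2.png",w);cv2.imwrite("pics/t2.png",t)
np.savez("w2.npz",K=c[0],R=c[1],t=c[2])
print(s["time_s"],p,s["gripper_width"],s["contact_force"].round(2),"\n",R.round(4))
for q in ([.4,.02,.02],[.4,.02,-.02]): pass
# expected bore-top pixel
B=p+R@np.array([-.0340,0,.022]); print("exp bore top",B,proj(c,B))
im=np.zeros((560,800,3),np.uint8)
im[:280,:]=cv2.resize(w[60:200,120:520],(800,280))
u,v=proj(cs,p).astype(int); x0=np.clip(u-120,0,400);y0=np.clip(v-70,0,260); im[280:,:480]=cv2.resize(sd[y0:y0+140,x0:x0+240],(480,280)); print(x0,y0)
cv2.imwrite("pics/v2.png",im)
```

```text
4.2 [0.43162029 0.20040022 0.12147846] 0.04217383260858631 [ 1.13  0.34 -2.15] 
 [[ 0.0063 -0.2364  0.9716]
 [ 0.0051  0.9716  0.2364]
 [-1.      0.0034  0.0073]]
exp bore top [0.45278242 0.20542905 0.15563802] [318.72336195 274.54449567]
229 180
```

View pics/v2.png

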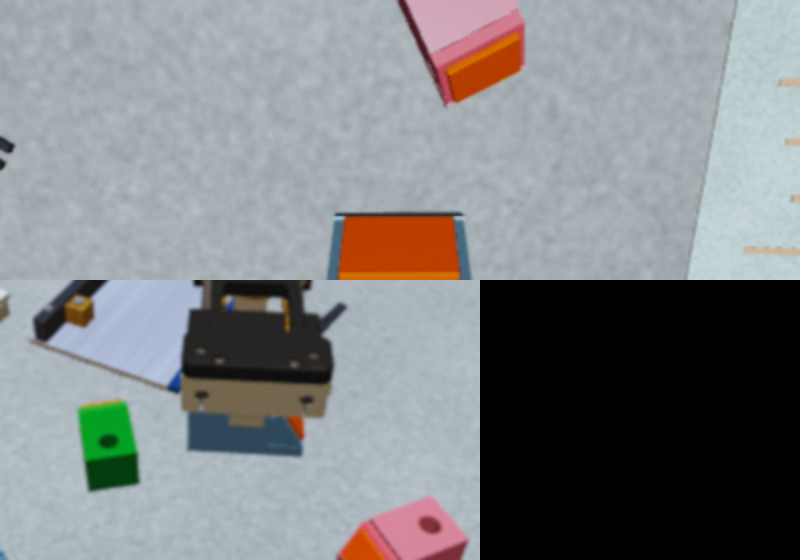

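Crop: the carrier is held level in the fingers, seen from the side at about (350,395) in the picture. The wrist view shows its rear-bottom edge near row 166 and columns 287–352. From that I'll compute the bore's place in the tool frame, and measure the gauge pin.

Run:
```python
from h import *
p,R,s=tool(); c=cam("wrist"); w=cv2.imread("pics/w2.png")
hsv=cv2.cvtColor(w,40); o=((hsv[...,0]<9)&(hsv[...,1]>200)&(hsv[...,2]>120)).astype(np.uint8); o[:150]=0; o[230:]=0;o[:,:270]=0;o[:,370:]=0
for v in range(160,205,4):
    q=np.where(o[v])[0]; print(v,(q.min(),q.max()) if len(q) else None, w[v,320], end=" | ")
print()
# predictions: carrier frame in tool: x_c=tool z, y_c=tool y, z_c=-tool x ; carrier origin at tool [-(-.0065),0,dz]
for dz in(-.002,0,.002):
    f=lambda x,y,z: proj(c,p+R@np.array([.0065-z,y,x+dz])).round(1)
    print(dz,"rear bottom",f(-.04,-.022,0),f(-.04,.022,0),"padface",f(-.034,-.018,.026),f(-.034,.018,.026),
      "pad low edge",f(-.034-.0069,0,.026-.0122),"pad hi",f(-.034+.0069,0,.026+.0122))
ct=cam("top"); t=cv2.imread("pics/t2.png"); g=cv2.cvtColor(t,6).astype(float)
print("gauge patch\n",g[224:240,448:466].astype(int))
```

```text
160 None [175 172 163] | 164 None [174 169 160] | 168 None [  6  53 151] | 172 None [  0  64 187] | 176 None [  0  62 186] | 180 None [  0  61 187] | 184 None [  0  63 187] | 188 None [  0  62 188] | 192 None [  0  64 188] | 196 None [  0 103 202] | 200 None [  0 102 192] | 204 None [127 105  68] | 
-0.002 rear bottom [287.5 163.3] [350.  163.3] padface [289.7 178.8] [347.6 178.7] pad low edge [318.7 164.9] pad hi [318.6 194.4]
0 rear bottom [287.6 166.1] [349.9 166.1] padface [289.8 181.9] [347.6 181.9] pad low edge [318.7 167.9] pad hi [318.6 197.7]
0.002 rear bottom [287.7 169. ] [349.8 168.9] padface [289.9 185.1] [347.5 185. ] pad low edge [318.7 170.9] pad hi [318.6 200.9]
gauge patch
 [[ 51  53  55  54  53  54  53  54  52  52  53  52  54  53  54  53  52  51]
 [ 53  52  51  53  54  53  51  51  55  53  56  51  53  53  55  55  58  55]
 [ 55  55  52  55  54  51  55  51  54  52  53  52  55  55  53  52  53  52]
 [ 54  54  61  57  51  55  55  55  54  58  59  56  57  54  55  55  55  55]
 [ 56  53  54  54  57  51  57  52  61  63  66  71  67  57  57  55  55  54]
 [ 56  53  53  56  56  54  57  57  60  72  84  93  85  70  53  53  50  51]
 [ 55  57  55  53  52  52  53  57  62  82  93 104  97  75  61  57  55  53]
 [ 54  55  55  58  56  54  50  56  60  75  92 102  94  74  60  55  56  53]
 [ 52  58  56  50  54  51  50  55  62  67  79  89  83  68  53  55  58  52]
 [ 58  56  53  52  56  54  53  50  57  62  68  70  65  62  52  52  53  59]
 [ 53  48  55  55  50  55  51  51  53  58  54  57  56  55  52  56  53  55]
 [ 53  51  52  52  56  52  50  52  54  55  56  56  59  57  50  53  53  54]
 [ 55  56  53  53  55  56  55  53  55  54  53  54  54  52  54  52  54  56]
 [ 56  54  52  52  54  54  55  55  56  55  50  50  53  58  50  57  53  53]
 [ 56  53  55  56  57  54  53  56  55  56  54  54  57  54  55  57  54  52]
 [ 53  50  53  52  47  52  57  54  49  53  53  52  56  52  50  53  51  56]]
```

Request:
carry_out([
  [6,-30,30,0,0,0,30],
  [14,-75,50,0,0,0,30],
  [22,-122,60,0,0,0,30],
  [31,-170,60,0,0,0,30],
  [40,-218,60,0,0,0,30],
])

```text
time_s: 4.85
tcp_pos: [0.4683, -0.0213, 0.1753]
eef_rot: [175.3, 89.9, -171.1]
contact_force: [1.4, 0.3, -2.1]
gripper_width: 0.0422
```

Request:
carry_out([
  [10,-48,0,0,0,0,30],
  [20,-96,0,0,0,0,30],
  [30,-144,0,0,0,0,30],
  [40,-192,0,0,0,0,30],
  [48,-240,0,0,0,0,30],
])

```text
time_s: 5.35
tcp_pos: [0.5163, -0.2613, 0.1742]
eef_rot: [152.4, 89.8, 166.0]
contact_force: [0.9, 0.5, -1.5]
gripper_width: 0.0418
```

Request:
carry_out([
  [0,-30,-10,0,0,0,30],
  [0,-55,-20,0,0,0,30],
  [0,-58,-30,0,0,0,30],
  [0,-58,-30,0,0,0,30],
  [0,-58,-30,0,0,0,30],
])

```text
time_s: 5.85
tcp_pos: [0.5166, -0.3167, 0.1453]
eef_rot: [149.7, 89.9, 163.4]
contact_force: [-0.3, -0.4, -0.8]
gripper_width: 0.0422
```

Run:
```python
from h import *
p,R,s=tool(); c=cam("wrist"); w=r.capture("wrist"); cv2.imwrite("pics/w3.png",w)
np.savez("w3.npz",K=c[0],R=c[1],t=c[2],p=p,Rt=R)
print(s["time_s"],p,s["joints"].round(1),s["contact_force"].round(2),"\n",R.round(4))
P=onz(cam("top"),(459,230.5),.040); print("pin top est",P,proj(c,P),"disc",proj(c,[.4639,-.3329,.008]))
```

```text
5.85 [ 0.51655228 -0.31671305  0.14525743] [-13.1  16.2 -12.2  -0.  -61.7 -63.3] [-0.29 -0.43 -0.8 ] 
 [[-2.300e-03 -2.357e-01  9.718e-01]
 [ 7.000e-04  9.718e-01  2.357e-01]
 [-1.000e+00  1.200e-03 -2.100e-03]]
pin top est [ 0.4641861  -0.33358311  0.04      ] [314.84175506 137.76085063] disc [315.87811359 136.28262251]
```

View pics/w3.png

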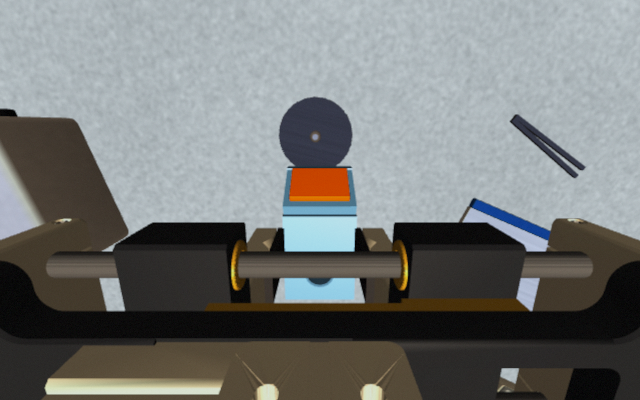

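Wrist view: the disc is centred near (316,133) and the pin tip is near (315.5,136.5). The carrier is centred near x = 320, with the bore showing at about (319,279).

Run:
```python
from h import *
d=np.load("w3.npz"); c=(d["K"],d["R"],d["t"]); p,R=d["p"],d["Rt"]; w=cv2.imread("pics/w3.png"); g=cv2.cvtColor(w,6)
a=g[128:146,306:326].astype(float)-75; a[a<15]=0; a[[0,1,-1]]=0
yy,xx=np.mgrid[128:146,306:326]; u,v=(a*xx).sum()/a.sum(),(a*yy).sum()/a.sum(); P=onz(c,(u,v),.04); print("pin px",u,v,P, "exp top-cam .4642,-.3336")
m=((g<90)).astype(np.uint8); m[165:]=0;m[:90]=0;m[:,:270]=0;m[:,360:]=0; k=max(cv2.findContours(m,0,1)[0],key=cv2.contourArea); e=cv2.minEnclosingCircle(k); print("disc",e,onz(c,e[0],.008))
hsv=cv2.cvtColor(w,40)
b=((hsv[...,0]>88)&(hsv[...,0]<115)&(hsv[...,1]>45)).astype(int)
for row in (205,222,230,240,285,292): q=np.where(b[row,270:370])[0]+270; print(row,q.min(),q.max(),(q.min()+q.max())/2, end=" | ")
row=g[270:290,300:340]; print("\nbore cols",[ (i,np.where(g[i,300:345]<90)[0][[0,-1]]+300) for i in range(276,284) if (g[i,300:345]<90).any()])
f=lambda x,y,z: proj(c,p+R@np.array([.0065-z,y,x])).round(1)
print("pred bore top",f(.022,0,.04),"edges",f(0,-.022,.04),f(0,.022,.04),"rear bot",f(-.04,-.022,0),"rear top",f(-.018,0,.04), "front top",f(.04,0,.04))
print("bore world",p+R@[.0065,0,.022])
```

```text
pin px 314.8082191780822 136.5248287671233 [ 0.46298106 -0.33390512  0.04      ] exp top-cam .4642,-.3336
disc ((315.20306396484375, 133.8187713623047), 36.884727478027344) [ 0.46141241 -0.3342848   0.008     ]
205 283 356 319.5 | 222 282 356 319.0 | 230 283 355 319.0 | 240 284 355 319.5 | 285 275 363 319.0 | 292 285 354 319.5 | 
bore cols [(276, array([300, 344])), (277, array([307, 333])), (278, array([309, 330])), (279, array([309, 329])), (280, array([310, 328])), (281, array([311, 327])), (282, array([312, 326])), (283, array([314, 324]))]
pred bore top [318.7 274.1] edges [282.4 241.6] [354.9 241.6] rear bot [287.6 166.1] rear top [318.6 213.3] front top [318.7 299.1]
bore world [ 0.53791774 -0.31152385  0.13871226]
```

Request:
carry_out([
  [-40,-12,0,0,0,0,30],
  [-75,-22,-20,0,0,0,30],
  [-75,-22,-60,0,0,0,30],
  [-75,-22,-82,0,0,0,30],
  [-75,-22,-82,0,0,0,30],
])

```text
time_s: 6.4
tcp_pos: [0.4404, -0.3378, 0.0623]
eef_rot: [140.8, 89.8, 154.5]
contact_force: [0.2, 0.4, -0.8]
gripper_width: 0.0418
```

Run:
```python
from h import *
for i in range(3):
    p,R,s=tool(); b=p+R@[.0065,0,.022]; print(p.round(4),"bore",b.round(4),"need",((np.array([.463,-.3339,.008])-b)*1000).round(1),s["contact_force"].round(2)); r.capture("side") if i<2 else 0
```

```text
[ 0.4404 -0.3378  0.0623] bore [ 0.4618 -0.3326  0.0557] need [  1.2  -1.3 -47.7] [ 0.19  0.36 -0.79]
[ 0.442  -0.3386  0.0642] bore [ 0.4633 -0.3334  0.0577] need [ -0.3  -0.5 -49.7] [ 0.19  0.32 -1.04]
[ 0.4431 -0.3391  0.0654] bore [ 0.4645 -0.3339  0.0589] need [ -1.5   0.  -50.9] [ 0.64 -0.05 -0.43]
```

Request:
carry_out([
  [0,0,0,0,0,0,30],
  [0,0,0,0,0,0,30],
  [0,0,0,0,0,0,30],
  [0,0,-5,0,0,0,30],
  [0,0,-10,0,0,0,30],
])

```text
time_s: 7.0
tcp_pos: [0.4423, -0.3395, 0.0542]
eef_rot: [-26.7, 90.0, -13.1]
contact_force: [-0.2, 0.7, -1.2]
gripper_width: 0.042
```

Request:
carry_out([
  [0,0,0,0,0,0,30],
  [0,0,0,0,0,0,30],
  [0,0,0,0,0,0,30],
  [0,0,0,0,0,0,30],
  [0,0,0,0,0,0,30],
])

```text
time_s: 7.5
tcp_pos: [0.4423, -0.3395, 0.0544]
eef_rot: [-37.2, 90.0, -23.6]
contact_force: [-0.1, 0.7, -1.9]
gripper_width: 0.0419
```

Run:
```python
from h import *
for i in range(3):
    p,R,s=tool(); b=p+R@[.0065,0,.022]; print(p.round(4),"bore",b.round(4),"need",((np.array([.463,-.3339,.008])-b)*1000).round(1),s["contact_force"].round(2)); r.capture("side") if i<2 else 0
```

```text
[ 0.4423 -0.3395  0.0544] bore [ 0.4637 -0.3343  0.0479] need [ -0.7   0.4 -39.9] [-0.05  0.74 -1.95]
[ 0.4423 -0.3395  0.0544] bore [ 0.4637 -0.3343  0.0479] need [ -0.7   0.4 -39.9] [-0.78  0.09 -1.33]
[ 0.4423 -0.3394  0.0543] bore [ 0.4636 -0.3343  0.0478] need [ -0.6   0.4 -39.8] [ 0.26 -0.78 -2.06]
```

Request:
carry_out([
  [0,0,-4,0,0,0,30],
  [0,0,-8,0,0,0,30],
  [0,0,-12,0,0,0,30],
  [0,0,-15,0,0,0,30],
  [0,0,-18,0,0,0,30],
])

```text
time_s: 8.1
tcp_pos: [0.4421, -0.3394, 0.0358]
eef_rot: [150.6, 90.0, 164.3]
contact_force: [-0.0, 0.3, -1.6]
gripper_width: 0.0419
```

Request:
carry_out([
  [0,0,-5,0,0,0,30],
  [0,0,-10,0,0,0,30],
  [0,0,-14,0,0,0,30],
  [0,0,-17,0,0,0,30],
  [0,0,-19,0,0,0,30],
])

```text
time_s: 8.6
tcp_pos: [0.4421, -0.3393, 0.0169]
eef_rot: [145.2, 90.0, 158.8]
contact_force: [-0.0, 0.5, -1.1]
gripper_width: 0.0425
```

Request:
carry_out([
  [0,0,-1,0,0,0,30],
  [0,0,-2,0,0,0,30],
  [0,0,-3,0,0,0,30],
  [0,0,-3,0,0,0,30],
  [0,0,-3,0,0,0,30],
])

```text
time_s: 9.1
tcp_pos: [0.4425, -0.3395, 0.0146]
eef_rot: [-35.0, 90.0, -21.3]
contact_force: [-1.3, 0.8, 1.3]
gripper_width: 0.0419
```

Request:
carry_out([
  [0,0,-1,0,0,0,30],
  [0,0,-2,0,0,0,30],
  [0,0,-2,0,0,0,30],
  [0,0,-2,0,0,0,30],
  [0,0,-2,0,0,0,30],
])

```text
time_s: 9.6
tcp_pos: [0.4426, -0.3396, 0.0143]
eef_rot: [-49.1, 89.9, -35.4]
contact_force: [-4.7, 4.7, 20.0]
gripper_width: 0.0427
```

Run:
```python
from h import *
p,R,s=tool(); print(p,s["contact_force"],s["gripper_width"],"\n",R.round(4)); cs=cam("side"); a=r.capture("side"); t=r.capture("top")
u,v=proj(cs,p).astype(int); print(u,v)
im=np.zeros((500,800,3),np.uint8); im[:,:400]=cv2.resize(a[v-50:v+50,u-40:u+40],(400,500),interpolation=2)
c=cv2.resize(t[130:230,260:390],(400,308),interpolation=2); im[:308,400:]=c; cv2.imwrite("pics/v4.png",im); cv2.imwrite("pics/t4.png",t); cv2.imwrite("pics/s4.png",a)
```

```text
[ 0.44260641 -0.33957358  0.01430584] [-4.67025816  4.65651885 20.02565898] 0.042702493451788455 
 [[ 1.200e-03 -2.363e-01  9.717e-01]
 [-8.000e-04  9.717e-01  2.363e-01]
 [-1.000e+00 -1.100e-03  9.000e-04]]
392 135
```

View pics/v4.png

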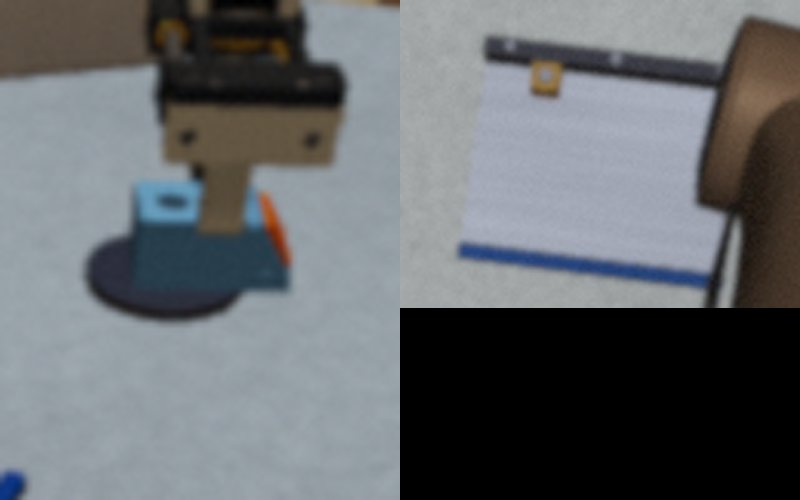

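The carrier is home: the crop shows its underside on the disc with the bore over the pin, and the force reads 20 N up at the expected height. Next I'll lift it off and take the jig pose from the top picture.

Request:
carry_out([
  [0,0,5,0,0,0,30],
  [0,0,15,0,0,0,30],
  [0,0,30,0,0,0,30],
  [0,0,60,0,0,0,30],
  [0,0,100,0,0,0,30],
])

```text
time_s: 10.2
tcp_pos: [0.4408, -0.3388, 0.1119]
eef_rot: [142.8, 89.8, 156.4]
contact_force: [1.0, 0.0, -2.0]
gripper_width: 0.0418
```

Run:
```python
from h import *
c=cam("top"); t=cv2.imread("pics/top0.png"); hsv=cv2.cvtColor(t,40); roi=np.zeros(t.shape[:2],np.uint8); roi[130:235,265:385]=1
def big(m):
    return max(cv2.findContours((m.astype(np.uint8)*roi),0,1)[0],key=cv2.contourArea)
for n,m in(("fence",hsv[...,2]<110),("blue",(hsv[...,0]>100)&(hsv[...,0]<125)&(hsv[...,1]>120)),("brass",(hsv[...,0]<30)&(hsv[...,1]>90))):
    k=big(m); b=cv2.boxPoints(cv2.minAreaRect(k)); z={"fence":.036,"blue":.008,"brass":.032}[n]
    W=np.array([onz(c,q,z)[:2] for q in b]); print(n,cv2.contourArea(k),b.round(1).tolist(),"\n",W.round(4).tolist(), "c",W.mean(0).round(4),"L",np.linalg.norm(np.diff(W,axis=0),axis=1).round(4),
      "ang",[round(float(np.degrees(np.arctan2(*(W[i+1]-W[i])[::-1]))),1) for i in range(3)])
for n,px in(("bulb",(416,103)),("box",(289,101))): print(n,onz(c,px,.04))
```

```text
fence 694.0 [[286.1000061035156, 150.0], [287.29998779296875, 140.3000030517578], [373.6000061035156, 150.89999389648438], [372.3999938964844, 160.6999969482422]] 
 [[0.6649, 0.0454], [0.6883, 0.0421], [0.6554, -0.1559], [0.6323, -0.1518]] c [ 0.6602 -0.055 ] L [0.0236 0.2007 0.0234] ang [-8.1, -99.4, 169.9]
blue 206.0 [[279.70001220703125, 212.5], [280.1000061035156, 209.0], [363.29998779296875, 219.39999389648438], [362.8999938964844, 222.89999389648438]] 
 [[0.5245, 0.0652], [0.5325, 0.064], [0.5014, -0.1261], [0.4935, -0.1247]] c [ 0.513  -0.0304] L [0.0081 0.1927 0.008 ] ang [-8.2, -99.3, 169.8]
brass 71.0 [[300.8999938964844, 158.1999969482422], [303.5, 148.10000610351562], [312.3999938964844, 150.39999389648438], [309.8999938964844, 160.5]] 
 [[0.6452, 0.012], [0.6693, 0.0054], [0.6631, -0.0151], [0.6391, -0.0085]] c [ 0.6542 -0.0015] L [0.0249 0.0214 0.0249] ang [-15.2, -106.7, 164.6]
bulb [ 0.76697111 -0.26130472  0.04      ]
box [0.78312375 0.03575213 0.04      ]
```

Request:
carry_out([
  [25,25,30,0,0,-0.08,30],
  [58,60,45,0,0,-0.16,30],
  [91,95,50,0,0,-0.24,30],
  [124,130,50,0,0,-0.32,30],
  [157,165,50,0,0,-0.4,30],
])

```text
time_s: 10.7
tcp_pos: [0.6003, -0.1729, 0.1631]
eef_rot: [16.8, 89.9, 7.3]
contact_force: [1.8, -0.8, -1.8]
gripper_width: 0.042
```

Request:
carry_out([
  [33,34,0,0,0,0,30],
  [66,68,0,0,0,0,30],
  [99,102,0,0,0,0,30],
  [122,127,0,0,0,0,30],
  [122,127,0,0,0,0,30],
])

```text
time_s: 11.2
tcp_pos: [0.7234, -0.0438, 0.1608]
eef_rot: [-175.5, 89.9, 175.4]
contact_force: [0.4, -0.7, -1.6]
gripper_width: 0.0417
```

Request:
carry_out([
  [0,0,0,0,0,0,30],
  [0,0,0,0,0,0,30],
  [0,0,0,0,0,0,30],
])

```text
time_s: 11.5
tcp_pos: [0.7206, -0.0484, 0.1627]
eef_rot: [-0.8, 90.0, -10.1]
contact_force: [0.3, -0.4, -1.1]
gripper_width: 0.0421
```

Run:
```python
from h import *
p,R,s=tool(); c=cam("wrist"); w=r.capture("wrist"); cv2.imwrite("pics/w5.png",w)
np.savez("w5.npz",K=c[0],R=c[1],t=c[2],p=p,Rt=R)
print(s["time_s"],p,s["joints"].round(1),s["contact_force"].round(2),"\n",R.round(4))
o=np.array([.6087,-.0466,0]);a=np.radians(-9.3);X=np.array([np.cos(a),np.sin(a),0]);Y=np.array([-np.sin(a),np.cos(a),0])
for n,q in dict(stopTL=(28,40,32),stopTR=(28,62,32),st3=(50,40,32),f1=(50,-100,36),f2=(50,100,36),b1=(-90,-100,8),b2=(-90,100,8)).items(): print(n,proj(c,o+X*q[0]/1e3+Y*q[1]/1e3+[0,0,q[2]/1e3]).round(1))
```

```text
11.5 [ 0.72064908 -0.04835076  0.16267667] [  11.6   26.     4.9    0.   -68.9 -110.9] [ 0.29 -0.44 -1.07] 
 [[ 1.000e-04  1.625e-01  9.867e-01]
 [-0.000e+00  9.867e-01 -1.625e-01]
 [-1.000e+00 -0.000e+00  1.000e-04]]
stopTL [340.3 110.4]
stopTR [360.4 110.3]
st3 [339.9 131.1]
f1 [212.9 131.4]
f2 [394.8 131.1]
b1 [209.4  -4.4]
b2 [397.   -4.8]
```

View pics/w5.png

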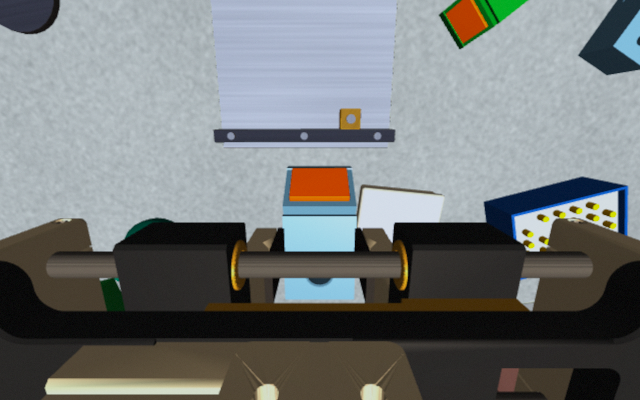

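Wrist view: the fence is horizontal in the image at rows 129–142, columns 214–395. The brass stop's near-left corner is at about (340,109). Predicted positions agree within 1–2 px, and I'll refine them numerically.

Run:
```python
from h import *
d=np.load("w5.npz"); c=(d["K"],d["R"],d["t"]); p,R=d["p"],d["Rt"]; w=cv2.imread("pics/w5.png"); g=cv2.cvtColor(w,6).astype(float); hsv=cv2.cvtColor(w,40)
pts=[]
for u in list(range(245,296,4))+list(range(312,335,4))+list(range(365,372,4))+[384,388]:
    dr=np.diff(g[122:137,u]); k=dr.argmin(); 
    pts.append((u,122.5+ (dr[k-1:k+2]*np.arange(k-1,k+2)).sum()/dr[k-1:k+2].sum()))
W=np.array([onz(c,q,.036)[:2] for q in pts]); l=cv2.fitLine(W.astype(np.float32),cv2.DIST_HUBER,0,.01,.01).ravel(); v=l[:2]*np.sign(l[1]); yaw=np.degrees(np.arctan2(-v[0],v[1]))
print("fence face rows",np.array(pts)[::5].round(1).tolist(),"yaw",yaw)
m=((hsv[...,0]<30)&(hsv[...,0]>8)&(hsv[...,1]>100)).astype(np.uint8); m[:100]=0;m[150:]=0;m[:,:325]=0;m[:,375:]=0
k=cv2.findContours(m,0,1)[0]; k=max(k,key=cv2.contourArea); print("brass",cv2.boundingRect(k))
for row in range(107,130,3): q=np.where(m[row])[0]; print(row,q[[0,-1]] if len(q) else 0,end=" ")
dr=np.diff(g[112:127,330:350],axis=1).mean(0); print("\n",dr.round(0), hsv[118,334:346].tolist())
X=np.array([v[1],-v[0]]); n0=X@l[2:]
br=cv2.boundingRect(k); sp=onz(c,(br[0]-.0,118),.032)[:2]; print("stop face y along fence",v@sp,"X dist",n0, "corner world",X*n0+v*(v@sp), "prev .6645,-.0152")
f=X*n0+v*(v@sp); t=f-X*.040-v*.022; print("carrier origin target",t,"TCP",p, "tool yaw",np.degrees(np.arctan2(R[1,2],R[0,2])))
```

```text
fence face rows [[245.0, 128.6], [265.0, 128.6], [285.0, 128.6], [320.0, 128.3], [369.0, 128.3]] yaw -9.22397
brass (340, 109, 20, 21)
107 0 110 [340 359] 113 [340 359] 116 [340 359] 119 [340 359] 122 [340 359] 125 [340 359] 128 [340 359] 
 [ -0.  -0.   0.   0.  -0.   0.  -1. -14. -56. -30.  38.   2.   0.  -1.
  -2.   1.   7.   6.   3.] [[111, 42, 208], [111, 43, 208], [109, 40, 208], [110, 42, 207], [112, 34, 186], [140, 7, 116], [20, 217, 121], [21, 206, 168], [20, 198, 167], [20, 198, 166], [20, 196, 165], [20, 191, 151]]
stop face y along fence 0.09135769649194436 X dist 0.65534747 corner world [ 0.66151746 -0.01487198] prev .6645,-.0152
carrier origin target [ 0.61850822 -0.03017574] TCP [ 0.72064908 -0.04835076  0.16267667] tool yaw -9.349516936907778
```

Request:
carry_out([
  [-40,5,0,0,0,0,30],
  [-80,10,0,0,0,0,30],
  [-111,15,-10,0,0,0,30],
  [-111,15,-55,0,0,0,30],
  [-111,15,-95,0,0,0,30],
])

```text
time_s: 12.05
tcp_pos: [0.6101, -0.0326, 0.0686]
eef_rot: [25.4, 89.7, 16.1]
contact_force: [1.3, -0.6, -2.8]
gripper_width: 0.0424
```

Request:
carry_out([
  [0,0,-10,0,0,0,30],
  [0,0,-20,0,0,0,30],
  [0,0,-30,0,0,0,30],
  [0,0,-40,0,0,0,30],
  [0,0,-45,0,0,0,30],
])

```text
time_s: 12.55
tcp_pos: [0.6105, -0.0324, 0.022]
eef_rot: [29.7, 90.0, 20.4]
contact_force: [-0.0, 0.0, -1.6]
gripper_width: 0.0421
```

Request:
carry_out([
  [0,0,0,0,0,0,30],
  [0,0,0,0,0,0,30],
  [0,0,0,0,0,0,30],
])

```text
time_s: 12.85
tcp_pos: [0.6107, -0.0323, 0.0229]
eef_rot: [16.4, 89.9, 7.1]
contact_force: [0.2, 0.1, -1.4]
gripper_width: 0.0421
```

Request:
carry_out([
  [0,0,-3,0,0,0,30],
  [0,0,-5,0,0,0,30],
  [0,0,-7,0,0,0,30],
  [0,0,-8,0,0,0,30],
  [0,0,-8,0,0,0,30],
])

```text
time_s: 13.35
tcp_pos: [0.6103, -0.0324, 0.0146]
eef_rot: [-37.1, 90.0, -46.4]
contact_force: [-1.7, 0.5, 3.1]
gripper_width: 0.0421
```

Request:
carry_out([
  [0,1,0,0,0,0,30],
  [0,2,0,0,0,0,30],
  [1,3,0,0,0,0,30],
  [1,4,0,0,0,0,30],
  [1,4,0,0,0,0,30],
])

```text
time_s: 13.85
tcp_pos: [0.6114, -0.0289, 0.0146]
eef_rot: [-67.5, 90.0, -76.8]
contact_force: [-0.8, -4.2, 5.0]
gripper_width: 0.0422
```

Request:
carry_out([
  [0,1,0,0,0,0,30],
  [0,2,0,0,0,0,30],
  [0,2,0,0,0,0,30],
])

```text
time_s: 14.15
tcp_pos: [0.6112, -0.0283, 0.0147]
eef_rot: [-92.0, 89.9, -101.4]
contact_force: [0.1, -10.8, 6.3]
gripper_width: 0.0421
```

Request:
carry_out([
  [2,0,0,0,0,0,30],
  [4,-0.6,0,0,0,0,30],
  [6,-1,0,0,0,0,30],
  [8,-1.3,0,0,0,0,30],
  [8,-1.3,0,0,0,0,30],
])

```text
time_s: 14.65
tcp_pos: [0.6163, -0.0296, 0.0145]
eef_rot: [-148.1, 89.7, -157.4]
contact_force: [-8.9, -7.5, 12.8]
gripper_width: 0.0426
```

Request:
carry_out([
  [1,0,0,0,0,0,30],
  [2,0,0,0,0,0,30],
  [3,-0.3,0,0,0,0,30],
  [3,-0.3,0,0,0,0,30],
])

```text
time_s: 15.05
tcp_pos: [0.6189, -0.0301, 0.0145]
eef_rot: [-148.4, 89.6, -157.8]
contact_force: [-10.0, -8.2, 14.0]
gripper_width: 0.0421
```

Run:
```python
from h import *
p,R,s=tool(); c=cam("wrist"); w=r.capture("wrist"); sd=r.capture("side"); cs=cam("side")
print(s["time_s"],p,s["contact_force"],s["moment"].round(2),np.degrees(np.arctan2(R[1,2],R[0,2])),"\n",R.round(4)); u,v=proj(cs,p).astype(int); print(u,v)
im=np.zeros((500,800,3),np.uint8); im[:,:400]=cv2.resize(sd[v-60:v+40,u-50:u+30],(400,500),interpolation=2); im[:250,400:]=cv2.resize(w[150:350,160:480],(400,250)); cv2.imwrite("pics/v6.png",im)
```

```text
15.05 [ 0.61893239 -0.03007262  0.01445283] [-9.96454132 -8.22725991 14.02310766] [-2.99  3.71 -0.04] -9.338271413899887 
 [[-0.0058  0.1622  0.9867]
 [-0.0024  0.9867 -0.1623]
 [-1.     -0.0033 -0.0053]]
288 192
```

View pics/v6.png

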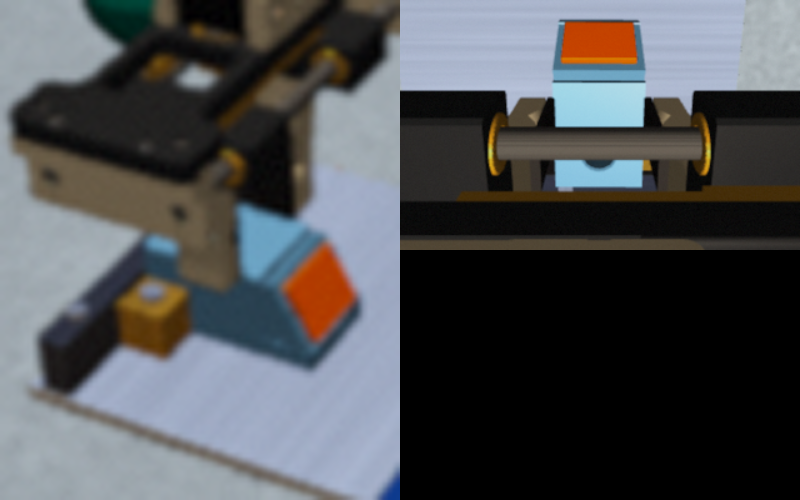

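The crop shows the carrier flat on the bed beside the brass stop, its front near the fence. It moved another 2.6 mm, so the earlier force was mostly friction. I'll ease the downward load and push on.

Request:
carry_out([
  [1,0,1,0,0,0,30],
  [2,-0.3,1,0,0,0,30],
  [3,-0.5,1,0,0,0,30],
  [4,-0.7,1,0,0,0,30],
  [4,-0.7,1,0,0,0,30],
])

```text
time_s: 15.65
tcp_pos: [0.6198, -0.0304, 0.0144]
eef_rot: [-160.2, 89.4, -169.6]
contact_force: [-17.5, -3.0, 15.7]
gripper_width: 0.0423
```

Request:
carry_out([
  [1,0,0,0,0,0,30],
  [2,-0.3,0,0,0,0,30],
  [2,-0.3,0,0,0,0,30],
])

```text
time_s: 15.95
tcp_pos: [0.6198, -0.0305, 0.0143]
eef_rot: [-163.0, 89.2, -172.4]
contact_force: [-23.3, 0.5, 21.0]
gripper_width: 0.0424
```

Request:
carry_out([
  [-1,0.8,0.5,0,0,0,30],
  [-2,1.3,1,0,0,0,30],
  [-3,1.5,1,0,0,0,30],
  [-3,1.5,1,0,0,0,30],
])

```text
time_s: 16.35
tcp_pos: [0.6197, -0.0301, 0.0148]
eef_rot: [-154.0, 89.4, -163.3]
contact_force: [-10.9, -9.1, 5.3]
gripper_width: 0.0426
```

Request:
carry_out([
  [0,0,0,0,0,0,60],
  [0,0,0,0,0,0,60],
  [0,0,0,0,0,0,70],
  [0,0,0,0,0,0,80],
  [0,0,0,0,0,0,80],
])

```text
time_s: 16.85
tcp_pos: [0.6256, -0.0271, 0.0163]
eef_rot: [36.0, 90.0, 26.8]
contact_force: [0.1, 0.1, 0.0]
gripper_width: 0.0682
```

Request:
carry_out([
  [0,0,5,0,0,0,80],
  [0,0,20,0,0,0,80],
  [0,0,45,0,0,0,80],
  [0,0,75,0,0,0,80],
  [0,0,100,0,0,0,80],
])

```text
time_s: 17.35
tcp_pos: [0.6256, -0.0274, 0.1183]
eef_rot: [13.4, 89.9, 4.1]
contact_force: [0.2, 0.6, -0.2]
gripper_width: 0.0701
```

Run:
```python
from h import *
p,R,s=tool(); c=cam("wrist"); w=r.capture("wrist"); sd=r.capture("side"); cv2.imwrite("pics/w7.png",w)
np.savez("w7.npz",K=c[0],R=c[1],t=c[2],p=p,Rt=R)
print(s["time_s"],p,s["joints"].round(1),s["contact_force"].round(2),s["gripper_width"])
im=np.zeros((560,800,3),np.uint8); im[:260]=cv2.resize(w[150:280,120:520],(800,260)); im[260:,:400]=cv2.resize(sd[150:250,230:363],(400,300),interpolation=2); cv2.imwrite("pics/v7.png",im)
```

```text
17.35 [ 0.62559806 -0.02741108  0.11825474] [  15.3   19.2  -11.7    0.   -59.  -114.6] [ 0.22  0.65 -0.16] 0.07010511199037227
```

View pics/v7.png

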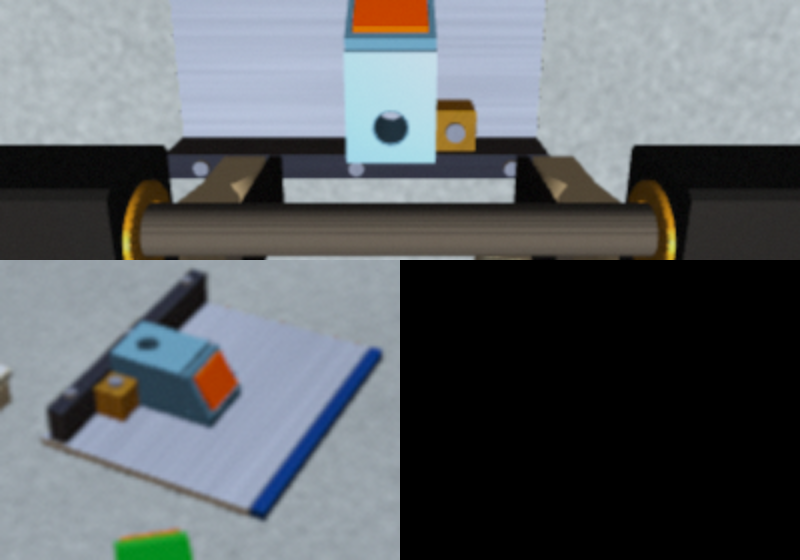

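The crop shows the carrier square against the fence (its front overlaps the fence line) and touching the brass stop, bore forward and pad towards the robot. Next I'll shut the fingers, tilt the tool and move behind the pad.

Request:
carry_out([
  [-25,3,0,0,0,0,0],
  [-50,5,0,-0.02,-0.12,0,0],
  [-74,8,0,-0.038,-0.23,0,0],
  [-74,8,0,-0.057,-0.345,0,0],
  [-74,8,0,-0.057,-0.345,0,0],
], squeeze=40)

```text
time_s: 17.95
tcp_pos: [0.5443, -0.021, 0.1132]
eef_rot: [-0.5, 70.1, -9.6]
contact_force: [-0.7, -0.9, 0.0]
gripper_width: 0.0354
```

Request:
carry_out([
  [0,0,-20,0,0,0,0],
  [0,0,-40,0,0,0,0],
  [0,0,-60,0,0,0,0],
  [0,0,-72,0,0,0,0],
  [0,0,-72,0,0,0,0],
])

```text
time_s: 18.45
tcp_pos: [0.5528, -0.0212, 0.0485]
eef_rot: [-0.1, 70.7, -9.5]
contact_force: [-0.6, -0.3, 0.3]
gripper_width: 0.0013
```

Request:
carry_out([
  [0,0,0,0,0,0,0],
  [0,0,0,0,0,0,0],
  [0,0,0,0,0,0,0],
  [0,0,0,0,0,0,0],
])

```text
time_s: 18.85
tcp_pos: [0.5537, -0.0195, 0.0501]
eef_rot: [0.2, 70.5, -9.1]
contact_force: [0.3, 0.1, 0.8]
gripper_width: 0.0003
```

Run:
```python
from h import *
p,R,s=tool(); print(s["time_s"],p,s["joints"].round(1),s["contact_force"].round(2),s["gripper_width"],"\n",R.round(3)); print("need",(np.array([.5774,-.0235,.031])-p)*1000)
```

```text
18.85 [ 0.55372843 -0.01954845  0.05010102] [  17.5    6.9  -58.2   49.7  -11.3 -164.6] [0.26 0.12 0.78] 0.0003102244989712555 
 [[ 0.329  0.161  0.931]
 [-0.052  0.987 -0.152]
 [-0.943  0.001  0.333]]
need [ 23.67156894  -3.95154993 -19.10101974]
```

Joint 3 is close to its lower limit and the wrist is near singular with this tilt. I'll back off upward and push with the tool vertical instead.

Request:
carry_out([
  [3,0,12,0,0,0,0],
  [3,0,24,0.01,0.06,0,0],
  [3,0,36,0.02,0.12,0,0],
  [3,0,50,0.03,0.18,0,0],
  [3,0,60,0.04,0.24,0,0],
])

```text
time_s: 19.35
tcp_pos: [0.5579, -0.0172, 0.1119]
eef_rot: [3.5, 84.6, -5.7]
contact_force: [0.8, -0.3, -0.2]
gripper_width: 0.0008
```

Request:
carry_out([
  [0,0,0,0.01,0.06,0,0],
  [0,0,0,0.017,0.105,0,0],
  [0,0,0,0.017,0.105,0,0],
  [0,0,0,0.017,0.105,0,0],
  [0,0,0,0.017,0.105,0,0],
])

```text
time_s: 19.85
tcp_pos: [0.5561, -0.0198, 0.1095]
eef_rot: [172.3, 89.4, 163.0]
contact_force: [-0.3, -0.1, 0.2]
gripper_width: 0.0006
```

Run:
```python
from h import *
p,R,s=tool(); print(s["time_s"],p,s["joints"].round(1),s["contact_force"].round(2),"\n",R.round(3))
```

```text
19.85 [ 0.55605109 -0.01977068  0.10954483] [  17.9   13.9  -20.4   -0.4  -56.1 -116.9] [-0.28 -0.12  0.21] 
 [[-0.01   0.161  0.987]
 [ 0.003  0.987 -0.161]
 [-1.     0.001 -0.01 ]]
```

Request:
carry_out([
  [0,0,-20,0,0,0,0],
  [-1,0,-40,0,0,0,0],
  [-1,0,-55,0,0,0,0],
  [-1,0,-61,0,0,0,0],
  [-1,0,-61,0,0,0,0],
])

```text
time_s: 20.35
tcp_pos: [0.555, -0.0198, 0.0483]
eef_rot: [175.5, 89.3, 166.2]
contact_force: [0.5, 0.9, 0.1]
gripper_width: 0.0003
```

Request:
carry_out([
  [0,0,0,0,0,0,0],
  [3,-0.5,-2,0,0,0,0],
  [6,-1,-3.5,0,0,0,0],
  [10,-1.6,-5.5,0,0,0,0],
  [13,-2,-7.5,0,0,0,0],
])

```text
time_s: 20.85
tcp_pos: [0.5694, -0.0219, 0.0413]
eef_rot: [170.9, 89.4, 161.6]
contact_force: [-0.3, -0.6, 0.0]
gripper_width: 0.0008
```

Request:
carry_out([
  [0,0,0,0,0,0,0],
  [0,0,0,0,0,0,0],
])

```text
time_s: 21.05
tcp_pos: [0.5688, -0.0219, 0.041]
eef_rot: [173.1, 89.4, 163.8]
contact_force: [0.0, 0.1, -0.4]
gripper_width: 0.0005
```

Run:
```python
from h import *
p,R,s=tool(); print(s["time_s"],p,s["joints"].round(1),s["contact_force"].round(2)); print("need",(np.array([.5768,-.0234,.035])-p)*1000)
```

```text
21.05 [ 0.5687852  -0.02190045  0.04103076] [  17.2   19.4  -23.1   -0.5  -48.  -116.2] [ 0.03  0.11 -0.37]
need [ 8.01480003 -1.49954918 -6.03076124]
```

Request:
carry_out([
  [2,-0.3,-1.5,0,0,0,0],
  [4,-0.7,-3,0,0,0,0],
  [6,-1,-4.5,0,0,0,0],
  [8,-1.4,-5.5,0,0,0,0],
  [9,-1.5,-6,0,0,0,0],
])

```text
time_s: 21.55
tcp_pos: [0.578, -0.0234, 0.0351]
eef_rot: [172.5, 89.4, 163.2]
contact_force: [-0.7, 1.0, -0.9]
gripper_width: 0.0006
```

Request:
carry_out([
  [0.9,-0.1,-0.5,0,0,0,0],
  [1.7,-0.3,-1,0,0,0,0],
  [2.6,-0.4,-1.5,0,0,0,0],
  [2.6,-0.4,-1.5,0,0,0,0],
])

```text
time_s: 21.95
tcp_pos: [0.5805, -0.0237, 0.0337]
eef_rot: [172.1, 89.4, 162.8]
contact_force: [-0.2, -0.2, 0.1]
gripper_width: 0.0007
```

Request:
carry_out([
  [0.9,-0.1,-0.4,0,0,0,0],
  [1.8,-0.3,-0.8,0,0,0,0],
  [2.7,-0.4,-1.2,0,0,0,0],
  [3.5,-0.6,-1.6,0,0,0,0],
  [3.5,-0.6,-1.6,0,0,0,0],
])

```text
time_s: 22.45
tcp_pos: [0.584, -0.0243, 0.032]
eef_rot: [172.1, 89.4, 162.8]
contact_force: [0.2, -0.5, -0.2]
gripper_width: 0.0004
```

Request:
carry_out([
  [0.9,-0.1,-0.3,0,0,0,0],
  [1.8,-0.3,-0.6,0,0,0,0],
  [2.7,-0.4,-0.9,0,0,0,0],
  [2.7,-0.4,-0.9,0,0,0,0],
])

```text
time_s: 22.85
tcp_pos: [0.5867, -0.0247, 0.0312]
eef_rot: [172.1, 89.4, 162.8]
contact_force: [-0.3, -0.3, -0.4]
gripper_width: 0.0003
```

Run:
```python
from h import *
p,R,s=tool(); print(s["time_s"],p,s["joints"].round(1),s["contact_force"].round(2)); cs=cam("side"); sd=r.capture("side"); u,v=proj(cs,p).astype(int); print(u,v,proj(cs,p), proj(cs,[.5862,-.0249,.034]))
cv2.imwrite("pics/s8.png",sd); cv2.imwrite("pics/v8.png",cv2.resize(sd[v-50:v+40,u-75:u+45],(800,600),interpolation=2))
```

```text
22.85 [ 0.58670229 -0.02470576  0.03119235] [  16.4   21.6  -21.4   -0.5  -47.6 -115.4] [-0.26 -0.33 -0.38]
301 189 [301.05362228 189.95218507] [301.2676872 188.8736609]
```

View pics/v8.png

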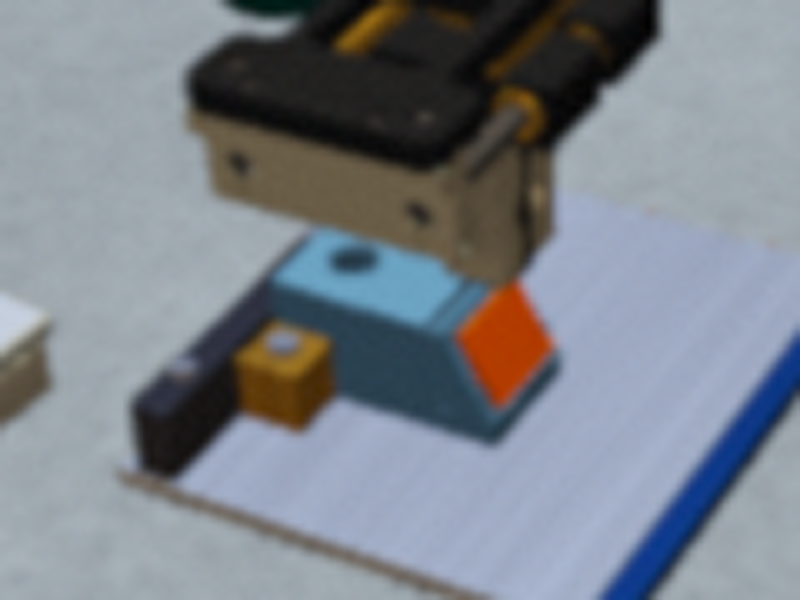

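The close-up changes the picture. The shut fingers visibly end near (500,285) in the crop, about 19 mm above where the TCP projects (500,340) and just over the pad. So the physical tips sit near the grasp point, which explains the lack of contact. I'll back out and come in about 19 mm lower.

Request:
carry_out([
  [-10,1.5,2,0,0,0,0],
  [-22,3.3,2,0,0,0,0],
  [-32,4.8,2,0,0,0,0],
  [-32,4.8,-2,0,0,0,0],
  [-32,4.8,-2,0,0,0,0],
])

```text
time_s: 23.4
tcp_pos: [0.5542, -0.0197, 0.0291]
eef_rot: [171.9, 89.4, 162.6]
contact_force: [-0.2, -0.1, -0.3]
gripper_width: 0.0004
```

Request:
carry_out([
  [5,-0.8,-3,0,0,0,0],
  [9,-1.4,-5,0,0,0,0],
  [12,-2,-7,0,0,0,0],
  [14,-2.3,-8,0,0,0,0],
  [14,-2.3,-8,0,0,0,0],
])

```text
time_s: 23.9
tcp_pos: [0.5688, -0.0224, 0.0208]
eef_rot: [173.7, 89.4, 164.3]
contact_force: [-0.7, -0.0, 0.0]
gripper_width: 0.0005
```

Request:
carry_out([
  [1.5,-0.2,-0.9,0,0,0,0],
  [3,-0.5,-1.7,0,0,0,0],
  [4.5,-0.7,-2.6,0,0,0,0],
  [6,-1,-3.4,0,0,0,0],
  [6,-1,-3.4,0,0,0,0],
])

```text
time_s: 24.4
tcp_pos: [0.5748, -0.0232, 0.0178]
eef_rot: [172.3, 89.4, 163.0]
contact_force: [0.9, -0.2, -0.6]
gripper_width: 0.0005
```

Request:
carry_out([
  [0.9,-0.1,-0.4,0,0,0,0],
  [1.8,-0.3,-0.9,0,0,0,0],
  [2.6,-0.4,-1.3,0,0,0,0],
  [3.4,-0.6,-1.7,0,0,0,0],
  [3.4,-0.6,-1.7,0,0,0,0],
])

```text
time_s: 24.9
tcp_pos: [0.5781, -0.0238, 0.0161]
eef_rot: [171.8, 89.4, 162.5]
contact_force: [0.0, -0.4, 0.1]
gripper_width: 0.0005
```

Request:
carry_out([
  [0.9,-0.1,-0.2,0,0,0,0],
  [1.8,-0.3,-0.4,0,0,0,0],
  [2.6,-0.4,-0.6,0,0,0,0],
  [3.4,-0.6,-0.8,0,0,0,0],
  [3.4,-0.6,-0.8,0,0,0,0],
])

```text
time_s: 25.4
tcp_pos: [0.5815, -0.0244, 0.0153]
eef_rot: [172.0, 89.4, 162.7]
contact_force: [0.1, -0.9, -0.2]
gripper_width: 0.0003
```

Request:
carry_out([
  [0.9,-0.1,-0.2,0,0,0,0],
  [1.8,-0.3,-0.4,0,0,0,0],
  [2.6,-0.4,-0.6,0,0,0,0],
  [3.4,-0.6,-0.8,0,0,0,0],
  [3.4,-0.6,-0.8,0,0,0,0],
])

```text
time_s: 25.9
tcp_pos: [0.5849, -0.025, 0.0145]
eef_rot: [172.1, 89.4, 162.8]
contact_force: [0.1, -0.1, -0.3]
gripper_width: 0.0004
```

Run:
```python
from h import *
p,R,s=tool(); cs=cam("side"); sd=r.capture("side"); cv2.imwrite("pics/s9.png",sd)
h8=cv2.cvtColor(cv2.imread("pics/s8.png"),40); h9=cv2.cvtColor(sd,40)
X=np.array([.987,-.162,0]);Y=np.array([.162,.987,0]);Z=np.array([0,0,1])
o=np.array([.6198,-.0303,.008])
print("pad corners pred",[proj(cs,o+X*(-.034+a*.0069)+Z*(.026+a*.0122)+Y*b).round(1).tolist() for a in(-1,1) for b in(-.018,.018)])
print("carrier rear-bottom pred",proj(cs,o-.04*X+.022*Y).round(1),"front top",proj(cs,o+.04*X+.022*Y+.04*Z).round(1),"tcp",proj(cs,p).round(1),"grasp",proj(cs,p+.0188*Z).round(1))
def cls(h): # O orange, T tan, B blue, . bed, # dark
    H,S,V=h[...,0].astype(int),h[...,1],h[...,2]; r=np.full(H.shape,'.')
    r[V<60]='#'; r[(H>8)&(H<28)&(S>50)&(V>=50)]='t'; r[((H<12)|(H>175))&(S>170)&(V>90)]='O'; r[(H>95)&(H<118)&(S>75)&(V>=50)]='b'; return r
for h in(h8,h9):
    k=cls(h)[168:208,280:318]; print("\n".join(f"{168+i} "+"".join(x) for i,x in enumerate(k))); print()
```

```text
pad corners pred [[308.3, 189.8], [300.2, 199.2], [302.3, 178.8], [293.9, 188.0]]
carrier rear-bottom pred [299.1 205.3] front top [265.2 179.8] tcp [302.2 196.3] grasp [301.9 189.2]
168 tttttttttttttttttttttttt#ttt..........
169 tttttttttttttttttttttttt#ttt..........
170 tttttttt#ttttttttttttttt#ttt..........
171 ttttttttt#tttttttttttttt##tt..........
172 tttttttttttttttttttttttt##tt..........
173 tttttttttttttttttttttttt#ttt..........
174 ...ttttttttttttttttttttttttt..........
175 b.....ttttttttttttttttttt#t...........
176 bbbbbb....ttttttttttttttt#............
177 bbbbbbbbb...ttttttttttttt.............
178 bbbbbbbbbbbb.ttttttttttt..............
179 bbbbbbbbbbbbb..ttttttttt..............
180 bbbbbbbbbbbbbbb..tttttt...............
181 bbbbbbbbbbbbbbbbb...ttO...............
182 bbbbbbbbbbbbbbbbbbb.tOOO..............
183 bbbbbbbbbbbbbbbbbb.tOtOO..............
184 bbbbbbbbbbbbbbbbb..OtOOOO.............
185 bbbbbbbbbbbbbbbb..OtOOOOO.............
186 bbbbbbbbbbbbbbb.tOtOOOOOOO............
187 bbbbbbbbbbbbbbb.OtOOOOOOOOO...........
188 bbbbbbbbbbbbbb.ttOOOOOOOOOO...........
189 bbbbbbbbbb
[... 1823 characters left out ...]
OO..........
192 bbbbbbbbbbbbbbb.OOOOOOOOOOO...........
193 bbbbbbbbbbbbbbb..OOOOOOOOOO..b........
194 bbbbbbbbbbbbbbbb.OOOOOOOOO..bb........
195 bbbbbbbbbbbbbbbb..OOOOOOO..bb.........
196 bbbbbbbbbbbbbbbbb.OOOOOO..bb..........
197 bbbbbbbbbbbbbbbbb..OOOO..bb...........
198 bbbbbbbbbbbbbbbbbb..OO..bb............
199 bbbbbbbbbbbbbbbbbbb.....b.............
200 ...bbbbbbbbbbbbbbbbb...bb.............
201 .......bbbbbbbbbbbbbbbbb..............
202 ..........bbbbbbbbbbbbb...............
203 .............bbbbbbbbb................
204 ................bbbbb.................
205 ...................b..................
206 ......................................
207 ......................................
```

Run:
```python
from h import *
p,R,s=tool(); cs=cam("side"); X=np.array([.987,-.162,0]);Y=np.array([.162,.987,0])
def hit(px,y):
    o,d=ray(cs,px); k=((p+Y*y-o)@Y)/(d@Y); q=o+d*k-p; return (q@X*1000).round(1),(q[2]*1000).round(1)
for n,px,y in(("gap bottom",(305.7,183.5),0),("gap top",(304.8,176),0),("tip low, y=0",(302.5,188),0),("tip y=5",(302.5,188),.005),("tip y=10",(302.5,188),.010),("left tan low y10",(295,186.5),.010)): print(n,hit(px,y))
# v6: gripped, finger tip bottom px ; jaw at y=+22 carrier side, tcp then
u0,v0=288-50,192-60
p=np.array([.6189,-.0301,.0145])
for n,a in(("tip R",(240,290)),("tip L",(182,275))):
    for y in(.022,.032,.043): print("v6",n,y,hit((u0+a[0]/5,v0+a[1]/5),y))
```

```text
gap bottom (np.float64(-9.5), np.float64(36.7))
gap top (np.float64(-8.0), np.float64(55.1))
tip low, y=0 (np.float64(-1.6), np.float64(22.5))
tip y=5 (np.float64(-4.4), np.float64(26.8))
tip y=10 (np.float64(-7.3), np.float64(31.1))
left tan low y10 (np.float64(10.5), np.float64(29.1))
v6 tip R 0.022 (np.float64(-9.3), np.float64(23.6))
v6 tip R 0.032 (np.float64(-15.8), np.float64(32.6))
v6 tip R 0.043 (np.float64(-22.9), np.float64(42.4))
v6 tip L 0.022 (np.float64(19.1), np.float64(21.9))
v6 tip L 0.032 (np.float64(12.1), np.float64(30.9))
v6 tip L 0.043 (np.float64(4.4), np.float64(40.8))
```

The geometry suggests the shut tips sit about 33 mm above the nominal TCP. I'll calibrate this by touch: back off, then lower slowly onto the free bed behind the pad until it touches.

Request:
carry_out([
  [-12,2,1,0,0,0,0],
  [-25,4,1,0,0,0,0],
  [-37,6,0,0,0,0,0],
  [-37,6,0,0,0,0,0],
  [-37,6,-3,0,0,0,0],
])

```text
time_s: 26.45
tcp_pos: [0.5479, -0.0187, 0.0122]
eef_rot: [167.8, 89.5, 158.5]
contact_force: [-0.9, -0.8, -0.7]
gripper_width: 0.0007
```

Request:
carry_out([
  [0,0,-1,0,0,0,0],
  [0,0,-2,0,0,0,0],
  [0,0,-3,0,0,0,0],
  [0,0,-4,0,0,0,0],
])

```text
time_s: 26.85
tcp_pos: [0.5479, -0.0191, 0.0073]
eef_rot: [172.8, 89.4, 163.5]
contact_force: [0.5, 0.1, 0.0]
gripper_width: 0.0003
```

Request:
carry_out([
  [0,0,-1,0,0,0,0],
  [0,0,-2,0,0,0,0],
  [0,0,-3,0,0,0,0],
  [0,0,-4,0,0,0,0],
])

```text
time_s: 27.25
tcp_pos: [0.5478, -0.019, 0.0035]
eef_rot: [171.9, 89.4, 162.6]
contact_force: [-0.4, -0.5, 0.1]
gripper_width: 0.0002
```

Request:
carry_out([
  [0,0,-1,0,0,0,0],
  [0,0,-2,0,0,0,0],
  [0,0,-3,0,0,0,0],
  [0,0,-4,0,0,0,0],
  [0,0,-4,0,0,0,0],
])

```text
time_s: 27.75
tcp_pos: [0.5477, -0.019, -0.0006]
eef_rot: [172.6, 89.4, 163.3]
contact_force: [0.0, -0.8, -0.0]
gripper_width: 0.0005
```

Run:
```python
from h import *
p,R,s=tool(); cs=cam("side"); sd=r.capture("side"); w=r.capture("wrist"); cv2.imwrite("pics/s10.png",sd); print(p,s["contact_force"].round(1),proj(cs,p),proj(cs,p+[0,0,.0188]))
im=np.zeros((560,800,3),np.uint8); im[:,:560]=cv2.resize(sd[130:220,255:345],(560,560),interpolation=2); im[:200,560:]=cv2.resize(w[150:350,200:440],(240,200)); cv2.imwrite("pics/v10.png",im)
```

```text
[ 0.54772195 -0.01901987 -0.00060531] [ 0.  -0.8 -0. ] [318.01830066 206.76085843] [317.97406591 199.81666099]
```

View pics/v10.png

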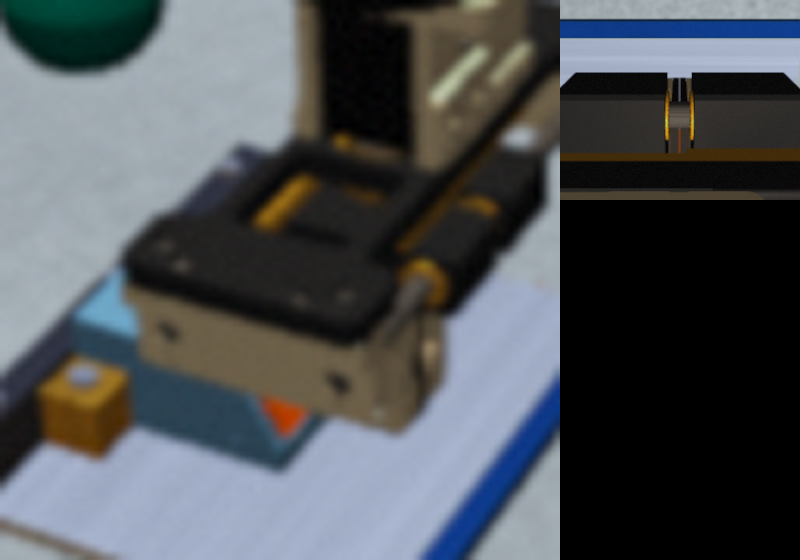

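In this view the large tan plate is the end of the gripper's body, which hides the shut fingers; nothing reaches the projected TCP. I'll keep feeling downward for the bed.

Request:
carry_out([
  [0,0,-1,0,0,0,0],
  [0,0,-2,0,0,0,0],
  [0,0,-3,0,0,0,0],
  [0,0,-4,0,0,0,0],
  [0,0,-4,0,0,0,0],
])

```text
time_s: 28.35
tcp_pos: [0.5477, -0.019, -0.0046]
eef_rot: [172.9, 89.4, 163.6]
contact_force: [-0.2, -0.5, -0.7]
gripper_width: 0.0003
```

Request:
carry_out([
  [0,0,-1,0,0,0,0],
  [0,0,-2,0,0,0,0],
  [0,0,-3,0,0,0,0],
  [0,0,-3,0,0,0,0],
])

```text
time_s: 28.75
tcp_pos: [0.5477, -0.019, -0.0076]
eef_rot: [172.4, 89.4, 163.1]
contact_force: [-0.5, -0.1, -0.1]
gripper_width: 0.0003
```

Request:
carry_out([
  [0,0,-1,0,0,0,0],
  [0,0,-2,0,0,0,0],
  [0,0,-3,0,0,0,0],
  [0,0,-3,0,0,0,0],
])

```text
time_s: 29.15
tcp_pos: [0.5477, -0.019, -0.0106]
eef_rot: [172.6, 89.4, 163.3]
contact_force: [0.4, 0.3, 0.4]
gripper_width: 0.0004
```

Request:
carry_out([
  [0,0,-1,0,0,0,0],
  [0,0,-2,0,0,0,0],
  [0,0,-3,0,0,0,0],
  [0,0,-3,0,0,0,0],
])

```text
time_s: 29.55
tcp_pos: [0.5477, -0.019, -0.0136]
eef_rot: [172.7, 89.4, 163.4]
contact_force: [0.0, -0.4, -0.4]
gripper_width: 0.0003
```

Request:
carry_out([
  [0,0,-1,0,0,0,0],
  [0,0,-2,0,0,0,0],
  [0,0,-3,0,0,0,0],
  [0,0,-3,0,0,0,0],
])

```text
time_s: 29.95
tcp_pos: [0.5477, -0.019, -0.0166]
eef_rot: [172.5, 89.4, 163.2]
contact_force: [0.1, 0.8, -0.6]
gripper_width: 0.0004
```

Run:
```python
from h import *
p,R,s=tool(); print(s["time_s"],p,s["joints"].round(1),s["contact_force"].round(2))
c=cam("wrist"); sd=r.capture("side"); w=r.capture("wrist"); cv2.imwrite("pics/s11.png",sd); cv2.imwrite("pics/w11.png",w)
h=cv2.cvtColor(sd,40); H,S,V=h[...,0].astype(int),h[...,1],h[...,2]; k=np.full(H.shape,'.')
k[V<60]='#'; k[(H>8)&(H<28)&(S>50)&(V>=50)]='t'; k[((H<12)|(H>175))&(S>170)&(V>90)]='O'; k[(H>95)&(H<118)&(S>75)&(V>=50)]='b'
print("\n".join(f"{i} "+"".join(k[i,285:345]) for i in range(180,222)))
```

```text
29.95 [ 0.54769535 -0.0190113  -0.01661219] [  18.2   22.3  -28.8   -0.6  -39.5 -117.1] [ 0.11  0.8  -0.62]
180 ##################################ttttttt#######............
181 ##################################tttttttt#####.............
182 ##################################ttt.tttt####..............
183 ##################################tt..tttt####..............
184 ##################################....tttt###...............
185 #################...##############...tttt###................
186 ttt###############..##############..###t###.................
187 tttttt################################ttt#..................
188 ttttttttt##########################ttttt....................
189 ttttttttttttt###################.#tttttt....................
190 tttttttttttttttt##############tttttttttt...................b
191 ttttttttttttttttttt###########ttttttttttt.................bb
192 ttttttttttttttttttttttt#####ttttttttttttt.................bb
193 tttttttttttttttttttttttttttttttttttttttt.................bbb
194 tttttttttttttttttttttttttttttttttttttttt................bbbb
195 ttttttttttttt
[... 1037 characters left out ...]
.................................bbbbbbbb.........
212 ..........................................bbbbbbbb..........
213 ..........................................bbbbbbb...........
214 .........................................bbbbbbbb...........
215 ........................................bbbbbbbb............
216 ........................................bbbbbbb.............
217 .......................................bbbbbbbb.............
218 ......................................bbbbbbbb..............
219 .....................................bbbbbbbb...............
220 ....................................bbbbbbbbb...............
221 ....................................bbbbbbbb................
```

The wrist view of the open fingers, the shut-finger ray and the touch test all agree: the physical tips are about 32 mm above the reported TCP. Contact with the pad centre should therefore come at TCP ≈ (0.577, −0.023, 0.003), so I'll approach again along the pad normal.

Request:
carry_out([
  [0,0,12,0,0,0,0],
  [0,0,24,0,0,0,0],
  [4,-0.5,32,0,0,0,0],
  [8,-1,32,0,0,0,0],
  [8,-1,32,0,0,0,0],
])

```text
time_s: 30.55
tcp_pos: [0.5568, -0.0199, 0.0161]
eef_rot: [166.8, 89.5, 157.5]
contact_force: [-0.2, -0.1, -0.4]
gripper_width: 0.0004
```

Request:
carry_out([
  [4,-0.6,-2.3,0,0,0,0],
  [8,-1.3,-4.6,0,0,0,0],
  [12,-2,-6.9,0,0,0,0],
  [14,-2.3,-8,0,0,0,0],
  [14,-2.3,-8,0,0,0,0],
])

```text
time_s: 31.05
tcp_pos: [0.5698, -0.0224, 0.0069]
eef_rot: [174.7, 89.3, 165.4]
contact_force: [0.4, 0.6, -0.2]
gripper_width: 0.0005
```

Request:
carry_out([
  [1.3,-0.2,-0.7,0,0,0,0],
  [2.6,-0.4,-1.5,0,0,0,0],
  [3.9,-0.6,-2.2,0,0,0,0],
  [5.2,-0.8,-3,0,0,0,0],
  [5.2,-0.8,-3,0,0,0,0],
])

```text
time_s: 31.55
tcp_pos: [0.5751, -0.0231, 0.0045]
eef_rot: [172.2, 89.4, 162.9]
contact_force: [-0.1, -0.5, -1.1]
gripper_width: 0.0005
```

Request:
carry_out([
  [0.9,-0.1,-0.5,0,0,0,0],
  [1.7,-0.3,-1,0,0,0,0],
  [2.6,-0.4,-1.5,0,0,0,0],
  [2.6,-0.4,-1.5,0,0,0,0],
])

```text
time_s: 31.95
tcp_pos: [0.5768, -0.0235, 0.0033]
eef_rot: [174.2, 89.3, 164.9]
contact_force: [-4.5, 1.2, 7.0]
gripper_width: 0.0005
```

Request:
carry_out([
  [0.9,-0.1,-0.5,0,0,0,0],
  [1.7,-0.3,-1,0,0,0,0],
  [1.7,-0.3,-1,0,0,0,0],
])

```text
time_s: 32.25
tcp_pos: [0.577, -0.0235, 0.0031]
eef_rot: [176.2, 89.2, 166.9]
contact_force: [-12.4, 6.4, 19.0]
gripper_width: 0.0005
```

Contact came where predicted. The push is too steep and leans slightly away from the stop, so I'll add forward motion, a little +y, and ease the downward part.

Request:
carry_out([
  [1,0.3,0.3,0,0,0,0],
  [2,0.5,0.5,0,0,0,0],
  [3,0.6,0.5,0,0,0,0],
  [3,0.6,0.5,0,0,0,0],
])

```text
time_s: 32.65
tcp_pos: [0.5769, -0.0236, 0.0031]
eef_rot: [-177.8, 88.9, 172.9]
contact_force: [-20.1, 5.5, 24.7]
gripper_width: 0.0007
```

Request:
carry_out([
  [1,0.2,0.6,0,0,0,0],
  [2,0.4,1.2,0,0,0,0],
  [3,0.5,1.6,0,0,0,0],
  [3,0.5,1.6,0,0,0,0],
])

```text
time_s: 33.05
tcp_pos: [0.5768, -0.0236, 0.0033]
eef_rot: [-174.8, 88.6, 175.8]
contact_force: [-23.7, 5.8, 19.4]
gripper_width: 0.0003
```

Request:
carry_out([
  [1,0.1,0.3,0,0,0,0],
  [2,0.2,0.6,0,0,0,0],
  [3,0.3,1,0,0,0,0],
  [3,0.3,1,0,0,0,0],
])

```text
time_s: 33.45
tcp_pos: [0.5767, -0.0236, 0.0033]
eef_rot: [-173.2, 88.3, 177.4]
contact_force: [-30.1, 7.2, 21.6]
gripper_width: 0.0001
```

Request:
carry_out([
  [0,0,0,0,0,0,0],
  [0,0,0,0,0,0,0],
  [0,0,0,0,0,0,0],
  [0,0,0,0,0,0,0],
  [0,0,0,0,0,0,0],
])

```text
time_s: 33.95
tcp_pos: [0.5767, -0.0236, 0.0033]
eef_rot: [-173.2, 88.3, 177.3]
contact_force: [-30.5, 7.3, 20.7]
gripper_width: 0.0004
```

Run:
```python
from h import *
p,R,s=tool(); F=s["contact_force"]; X=np.array([.987,-.162,0]);Y=np.array([.162,.987,0])
print(s["time_s"],p,s["joints"].round(1),"jig F",(F@X).round(1),(F@Y).round(1),F[2].round(1))
sd=r.capture("side"); t=r.capture("top"); a=cv2.imread("pics/s9.png"); cv2.imwrite("pics/s12.png",sd)
o=np.array([.6198,-.0303,.008]); cs=cam("side")
def msk(im): h=cv2.cvtColor(im,40); return ((h[...,0]>95)&(h[...,0]<118)&(h[...,1]>75)&(h[...,2]>=50)).astype(np.uint8)
for n,im in(("s9",a),("now",sd)):
    m=msk(im); q=m[196:210,275:312]; ys,xs=np.where(q); print(n,"low rear corner row",ys.max()+196,"cols at 203",np.where(m[203,275:312])[0][[0,-1]]+275, "cols at 200",np.where(m[200,275:312])[0][[0,-1]]+275)
d=np.abs(cv2.imread("pics/top0.png").astype(int)-t).max(2)
for n,(x,y) in dict(bulb=(416,103),box=(289,101)).items(): print(n,"changed px",int((d[y-22:y+22,x-28:x+28]>60).sum()))
```

```text
33.95 [ 0.57674286 -0.02361515  0.00330559] [  16.6   23.4  -22.9   -0.8  -45.2 -115.5] jig F -31.2 2.3 20.7
s9 low rear corner row 205 cols at 203 [293 301] cols at 200 [283 304]
now low rear corner row 205 cols at 203 [293 301] cols at 200 [283 304]
bulb changed px 0
box changed px 1341
```

Run:
```python
from h import *
a=cv2.imread("pics/side0.png").astype(int); b=cv2.imread("pics/s12.png").astype(int); d=np.abs(a-b).max(2)
for n,(x0,x1,y0,y1) in dict(box=(165,240,170,220),bulb=(245,290,100,145)).items(): print(n,"side changed px",int((d[y0:y1,x0:x1]>50).sum()))
print(r.get_state()["contact_force"].round(1)); r.close_job()
```

```text
box side changed px 0
bulb side changed px 326
[-30.5   7.2  20.3]
the job is handed in; nothing more can be done
```

The job is done and handed in. The wide-bore carrier slid fully home on the gauge pin, was lifted off, and is seated in the corner of fence and brass stop. The shut fingers still hold it there, pushing on the orange pad.

- **Fit on the pin:** the carrier went down without resistance. It stopped with its underside at disc height and a 20 N upward reaction, and the side view showed it flat on the disc.
- **Seat in the jig:** forces rose at both the stop and the fence while the position stayed put. The carrier's outline in the side view did not change between before and during the final push.
- **Final push:** about 37 N at 34° below horizontal, against 29° for the pad normal, with 31 N into the fence and 21 N down. It was steady at hand-in. About 2 N of it points away from the stop; I did not remove that.
- **Bulb and slide box:** each was unchanged in one view (bulb from above, box from the side). In the other view some pixels had changed. I put that down to the arm blocking the view, but did not confirm it.

**What disagreed:**
- The real fingertips lie about 32 mm behind the reported TCP. The carrier was therefore gripped only near its top edge, and my first pushes missed the pad. I worked the offset out from the pictures plus a lowering test over the bed that met nothing, then approached again.
- An earlier tilted approach brought joint 3 to −58.2°, against its limit of −58.28°. I backed off and pushed with the tool vertical instead.

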